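Dispense a tea pearl into the red scoop

ROBOT

A 6-joint arm with a two-finger parallel gripper is mounted at the origin on the work surface. World frame = base frame: x ahead of the robot, y to its left, z up, the work surface at z = 0. Lengths are in mm, angles in rad, forces in N, time in s.
With the tool pointing down it reaches from about 350 to 775 mm from the base axis. Payload 7.3 kg.
Tool frame: the origin (TCP) lies between the finger pads; the fingertips stand tcp_to_tips ahead of it and the grasp point (between the pads) lies 5 mm behind it (tcp_to_tips is the distance from the TCP to the fingertips, in mm); z points along the fingers, x is the direction in which the jaws open and shut, and the axes are right-handed (so a half turn about z gives the same grasp; the last joint's range is limited). The gripper opens to 92 mm and grips with 3 to 60 N. Pads are 19 mm wide; open, the fingers measure 130 mm over their backs; the gripper's body (75 mm by 190 mm) begins 47 mm behind the grasp point.
Start: joints at [-1.366, 0.342, 1.524, -0, 1.275, -0.146], TCP at [180.439, -493.039, 219.241] pointing down, gripper open.
Joint ranges: [-2.53, 2.53], [-0.77, 2.02], [0.04, 2.7], [-1, 4.14], [0.28, 2.66], [-3.11, 3.11]. Speed limits (rad/s): [2.57, 2.57, 3.14, 3.14, 3.14, 3.14].

INTERFACE

Orientations are given as [roll, pitch, yaw] about the fixed x, y, z axes, in that order (R = Rz(yaw) Ry(pitch) Rx(roll)).
In Python, from plant import * gives the robot as it stands.
- The arm moves only by the tool drive_tool, never from a script. Its argument "deltas" is a list of rows, each an object of numbers: "hand": the gripper's target within -1 to 1 (shut at 1, half-way at 0, fully open at -1); "tx", "ty", "tz": the shift along the tool's x, y, z each as a share of 4 cm, from -1 to 1; "wx", "wy", "wz": the turn, a rotation vector about the tool's x, y, z each as a share of 5 degrees, from -1 to 1. In form: [{"hand": .., "tx": .., "ty": .., "tz": .., "wx": .., "wy": .., "wz": ..}, ...]. A call has 1 to 20 rows; each row shifts and turns the commanded pose from where the row before left it, along the tool's axes as they then stand; what a row does not reach is not made up. A row lasts 1/12 s, in which the tool goes at most 41.7 mm and 7.16 degrees, less where a joint would pass 70% of its speed; a pose out of reach is approached as far as the arm can. A call with a number of a shift or a turn outside -1 to 1 is refused whole. A call with a gripper value outside its range is refused whole. The fingers move at their own pace and stop on an object; the grip force is fixed at half the most. Time passes only in rows, so rows that do not move let the fingers close. It gives the time, the measured TCP pose, the force and the opening at its end, in the units of the state.
- get_obs(): the state, without advancing time (a new reading comes with each control period).
- capture(name): name is "side" or "top" or "wrist"; returns the picture (400x640x3 uint8, red, green, blue); there is no depth.
- camera_model(name): a dict with "fx", "fy", "cx", "cy" (pixels), "rvec" (rotation vector, rad) and "tvec" (3), from world to camera coordinates, as OpenCV has them. Camera axes: x right, y down, z forward; pixel columns grow to the right and rows downward; lengths in mm; the calibration is good to about 2 mm. The wrist camera is an equidistant fisheye: a pixel r from the principal point sees the ray r / f radians off the axis. A picture is of the moment at which its call begins: read the wrist's pose just before it. camera_model takes no time and is no camera call; for the wrist camera it gives the pose at the moment of the call.
- close_job(): hands the job in, once; it reports no verdict.
The state is a dict: "time": time; "joint_positions": joint angles; "dq": joint speeds; "tau": joint torques, N m; "tool_pos": TCP position; "tcp_rot": TCP orientation; "contact_force": force on the tool from outside, world axes, zero at the start; "moment": the same for the moment, N m; "grip_width": finger opening in mm.
Only numpy, scipy, OpenCV 4.12 (cv2) and the standard library are available. Lean on these libraries where they do the work, as an engineer would, in place of code of your own. Each camera call takes 0.05 s, during which the arm holds its last target.

TASK

Stand the red-handled scoop upright on the tea dispenser's tray, centred under the spout, and let go of it. Then press the dispenser's green plunger down past its soft first stop to the firm second stop, gently and without forcing it once it is home, keep it there until the tea pearl has dropped into the scoop, and let the plunger come all the way up again. Do not touch the pearl or its orange gate, and leave the other things on the counter alone.

Things in the scene. Friction and masses are not known exactly. Their poses are not given: they have to be found in the camera images.
- dispenser: White tea-ball dispenser, fixed. Origin at counter level; z up, spout side faces its own -x. Steel tray 6 mm thick: x -150 to 60, y -55 to 55 mm. White column on it: x -30 to 55, y -40 to 40, top at z 160. Open-topped aluminium chute 36 mm wide from the column to x = -121, between z 66 and 115, with a drop hole below its far end. Green plunger on top of the column.
- spout (a point): Centre of the drop hole (32 x 28 mm) under the end of the chute: dispenser x = -102, y = 0, z = 66 mm. The pearl falls straight down from here.
- tray (a point): Point on the tray's top face under the spout (dispenser x -102, y 0, z 6 mm), marked by a dark ring of 68 mm diameter. The scoop's bowl is to stand centred here, best within 10 mm. Any handle direction will do if the hand clears chute and column; along the dispenser's +y is roomy and points roughly to the robot.
- plunger_top (a point): Centre of the flat round top of the green plunger cap (36 mm diameter, 12 mm thick, on a 16 mm steel stem); when up it is at dispenser x 12.5, y 0, z 217 mm. It slides straight down and springs back up by itself.
- plunger: The same plunger; origin as plunger_top. Soft part: 2 rising to at most 5 N over 5 to 24 mm (differs each time, cannot be seen). At the soft first stop the force steps to about 9 N. The stiff part is 7 mm long, up to about 15 N, then the hard second stop. Only its last 2 mm open the gate enough; the pearl then drops within 1 s. Never press with more than 25 N.
- gate: Orange blade 4 mm thick and 26 mm wide across the chute that holds back the pearl; origin at the middle of its lower edge. The plunger lifts it, only during the stiff second part, by up to 29 mm. Not to be touched.
- pearl: Dark brown pressed tea ball, 22 mm diameter, 12 g, lying loose in the chute behind the gate; origin at its centre. Not to be touched.
- red_scoop: Small aluminium scoop with a red handle sleeve, about 80 g. Origin: centre of the bowl's underside; z up. Flat-bottomed bowl, 64 mm diameter at the rim, 60 mm at the foot, 36 mm high, 2 mm wall, base 3 mm. A straight level handle runs along the scoop's own -x to 130 mm from the origin; the red sleeve (16 mm wide, 9 mm high, from 62 to 130 mm) is centred 33.5 mm above the underside.
- red_grip (a point): Middle of the red sleeve at grip height: scoop x = -85, y = 0, z = 33.5 mm. Grasp here from above, closing across the 16 mm width.
- blue_scoop: Same scoop with a blue handle sleeve; leave it alone. Origin as for the red scoop.
- crock: Brown stoneware crock, 112 mm diameter, 150 mm high, wooden spoons in it up to 235 mm; bystander, origin under its centre.
- shaker: Glass shaker with steel top, 70 mm diameter, 115 mm high; bystander, origin under its centre.
- jar: Amber jar with wooden cap, 72 mm diameter, 110 mm high; bystander, origin under its centre.
- bowl: Blue bowl, 110 mm diameter, 50 mm high; bystander, origin under its centre.
- spatula: Bamboo spatula lying flat, 265 mm long along its x (from -155 to +110), 50 mm wide, 6 mm thick; bystander.
- tub: White plastic tub 140 x 110 x 75 mm with a green flip-top lid, fixed to the counter; bystander, origin under its centre.
Mind the look-alikes: they are no part of the job. Leave any purple look-alike of the red_scoop alone.

How it is judged (in metres and radians):
On the way, in this order (a step that is already met when the one before it is completed fails the run):
1. the red scoop stands upright on the tray under the spout, let go, still empty, with the plunger up (horizontal distance between red_scoop and tray below 0.025 m and angle between red_scoop's own z axis and vertical below 0.1 rad and z of red_scoop in the frame of tray between -0.004 and 0.004 m and z of plunger_top in the frame of dispenser above 0.213 m and contact force between red_scoop and the fingers below 0.1 N and not (horizontal distance between pearl and red_scoop below 0.028 m and z of pearl in the frame of red_scoop between 0.005 and 0.03 m) and linear speed of red_scoop below 0.03 m/s), for 0.2 s.
2. the gate is lifted by the plunger and the pearl drops into the scoop while the plunger is held down (horizontal distance between pearl and red_scoop below 0.028 m and z of pearl in the frame of red_scoop between 0.005 and 0.03 m and z of plunger_top in the frame of dispenser below 0.209 m), for 0.1 s.
At the end, for the whole second after the job is handed in: The pearl lies in the bowl of the red scoop; the scoop stands at rest on the tray (within 4 mm of its height), upright within 0.1 rad, its bowl centred within 25 mm of the point under the spout; the plunger is back up (top within 4 mm of 217 mm); the robot has let go of everything (horizontal distance between red_scoop and tray below 0.025 m and angle between red_scoop's own z axis and vertical below 0.1 rad and z of red_scoop in the frame of tray between -0.004 and 0.004 m and horizontal distance between pearl and red_scoop below 0.028 m and z of pearl in the frame of red_scoop between 0.005 and 0.03 m and z of plunger_top in the frame of dispenser above 0.213 m and contact force between red_scoop and the fingers below 0.1 N and linear speed of red_scoop below 0.02 m/s); the robot touches nothing.
It fails at once if the plunger is pressed with more than 25 N (contact force between plunger and the fingers above 25 N or contact force between plunger and the arm above 25 N).
It fails at once if the robot touches the pearl or the gate (contact force between any of pearl, gate and the fingers above 0.2 N or contact force between any of pearl, gate and the arm above 0.2 N).
It fails at once if a bystander is moved more than 15 mm (distance of any of blue_scoop, crock, shaker, jar, bowl, spatula from where it was at the start of the episode above 0.015 m).
It fails at once if the tub is pushed hard (contact force between tub and the arm above 5 N).
It also fails if it takes over 59 s, if anything falls off the work surface, if the arm or the gripper's body presses on something with over 40 N, if the wrist force passes 120 N, or if a joint passes its speed limit or range.

## Working session

There is one attempt and no reset: what is moved stays moved. The work goes in short steps, Python scripts to look and compute and a tool call to move; the robot and the scene stay as the last step left them, time stands still between calls to the robot, and variables do not carry over. Pictures are saved under pics/ and viewed, and the job is handed in when it is done.

Besides the shell and the picture viewer there is one more tool, called by a JSON object that holds its "op" and its "data". drive_tool: Moves the arm, as the interface text tells. Its arguments: {"type":"object","properties":{"deltas":{"type":"array","items":{"type":"object","properties":{"hand":{"type":"number"},"tx":{"type":"number"},"ty":{"type":"number"},"tz":{"type":"number"},"wx":{"type":"number"},"wy":{"type":"number"},"wz":{"type":"number"}}}}},"required":["deltas"]}

```bash
ls; mkdir -p pics
python3 - <<'E'
from plant import *
import cv2
print(get_obs())
for n in ["side","top","wrist"]:
    m=camera_model(n); print(n,m)
    cv2.imwrite(f"pics/{n}0.png",capture(n)[:,:,::-1])
E
```

```text
pics
{'time': 0.0, 'joint_positions': array([-1.36600256e+00,  3.42690100e-01,  1.52500160e+00, -2.98762716e-05,
        1.27541298e+00, -1.45989400e-01]), 'dq': array([ 0.00110545, -0.00106793, -0.00081347, -0.00057688,  0.0013109 ,
        0.00030644]), 'tau': array([ 1.96062079e-03, -4.31241846e+01, -2.44218868e+01,  7.18629034e-02,
        5.58485300e-02, -1.37355751e-04]), 'tool_pos': array([ 180.3390028 , -492.61000963,  218.56729235]), 'tcp_rot': array([-3.14140096e+00,  1.50009484e-03, -1.22000429e+00]), 'contact_force': array([ 0.59500115, -0.37851574,  0.08251196]), 'moment': array([-0.04219076,  0.04797236, -0.02201367]), 'grip_width': 91.5579185207191}
side {'fx': 480.1223803577739, 'fy': 480.1223803577739, 'cx': 322.19743723931407, 'cy': 202.8423819530301, 'rvec': array([ 0.24096079, -2.85951292,  1.10732578]), 'tvec': array([ 553.55541722,  214.40365813, 1519.1211387 ])}
top {'fx': 364.4481781929178, 'fy': 364.4481781929178, 'cx': 318.9941618342891, 'cy': 196.31595068447464, 'rvec': array([ 2.12891732, -2.1768796 ,  0.10459635]), 'tvec': array([ -48.32724757,  559.84476652, 1258.86687386])}
wrist {'fx': 309.70691628693146, 'fy': 309.70691628693146, 'cx': 317.1720680910455, 'cy': 201.14019650750018, 'rvec': array([-2.36702891,  1.65176255,  0.25219379]), 'tvec': array([-523.92897499,  -38.99329553,  392.51597584])}
```

View pics/side0.png

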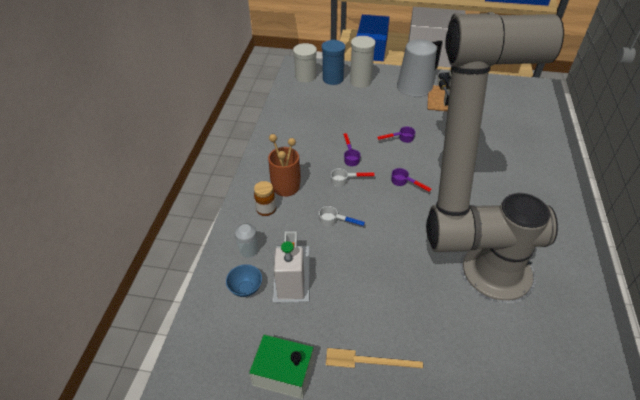

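View pics/top0.png

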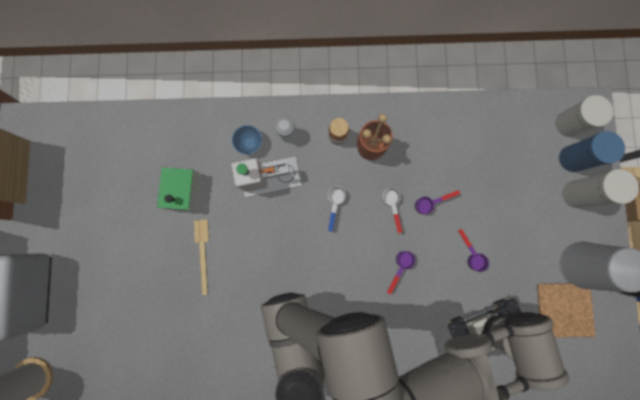

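View pics/wrist0.png

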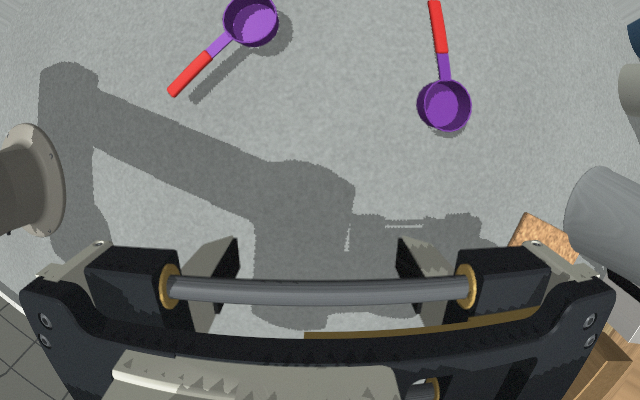

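Run:
```python
import cv2
t=cv2.imread('pics/top0.png');s=cv2.imread('pics/side0.png')
def c(im,x0,y0,w,h,k,n): cv2.imwrite(n,cv2.resize(im[y0:y0+h,x0:x0+w],None,fx=k,fy=k,interpolation=cv2.INTER_CUBIC))
c(t,320,170,100,75,8,'pics/c1.png')
c(t,220,140,100,70,8,'pics/c2.png')
c(s,220,220,100,90,6,'pics/c3.png')
c(s,300,120,130,110,6,'pics/c4.png')
```

```text
(no output)
```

View pics/c1.png

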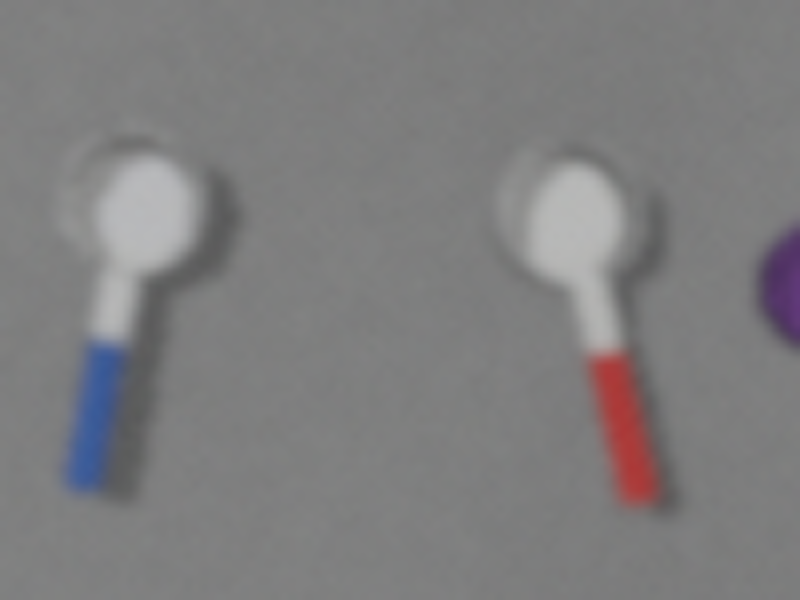

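View pics/c2.png

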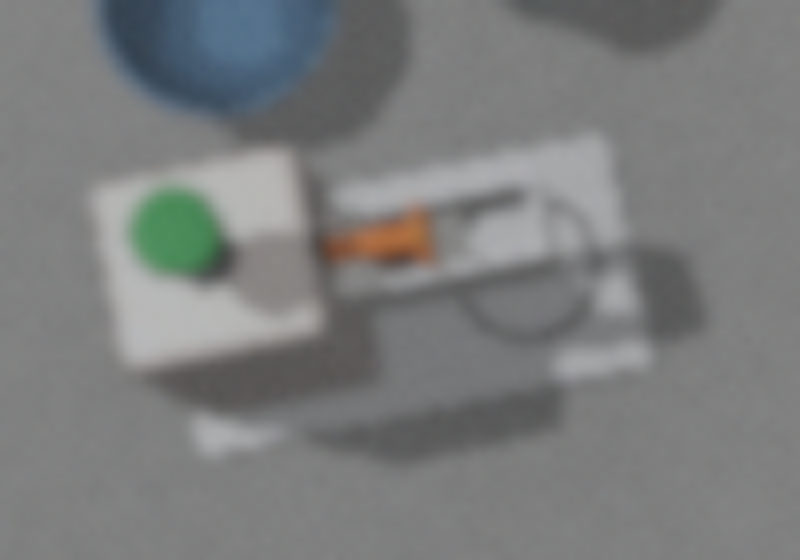

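View pics/c3.png

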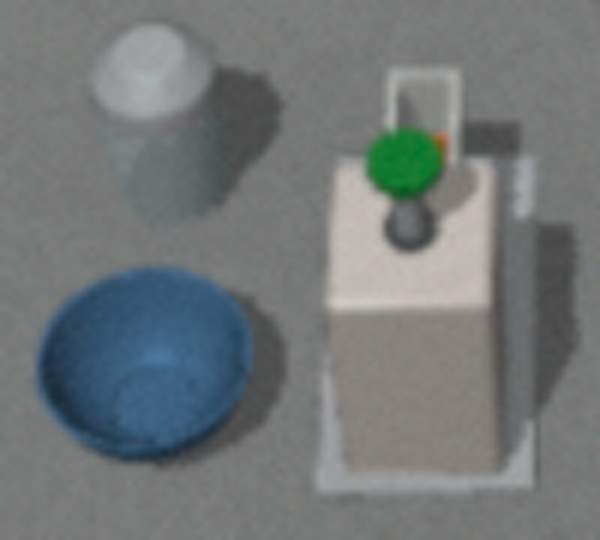

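View pics/c4.png

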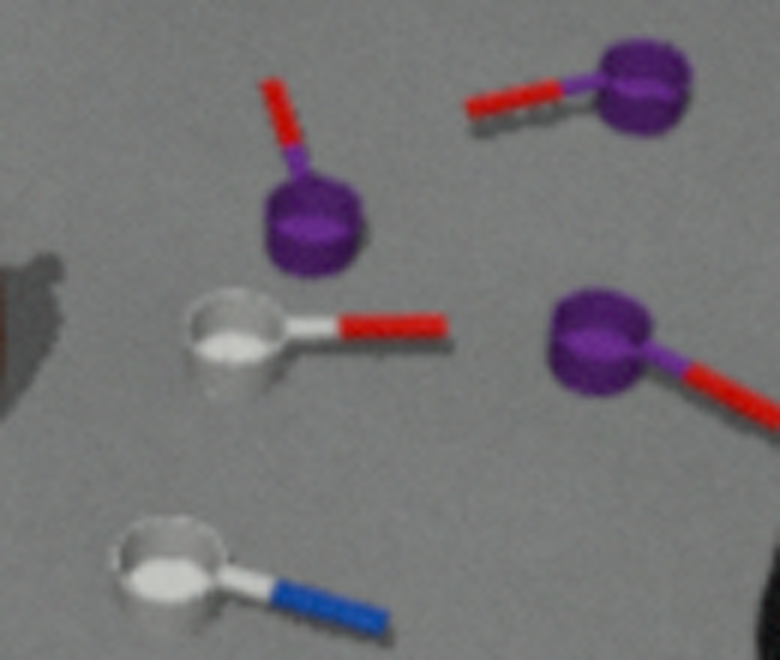

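```bash
cat > fit.py <<'E'
import numpy as np,cv2
from scipy.optimize import least_squares
from plant import *
M={n:camera_model(n) for n in("side","top")}
def proj(n,P):
    m=M[n];K=np.array([[m['fx'],0,m['cx']],[0,m['fy'],m['cy']],[0,0,1]])
    return cv2.projectPoints(np.float64(P).reshape(-1,1,3),m['rvec'],m['tvec'],K,None)[0][:,0]
def w(p,P):
    P=np.float64(P);c,s=np.cos(p[2]),np.sin(p[2])
    return np.c_[p[0]+c*P[:,0]-s*P[:,1],p[1]+s*P[:,0]+c*P[:,1],P[:,2]]
def fit(D,p0):
    f=lambda p:np.concatenate([(proj(n,w(p,[a[:3] for a in L]))-np.array([a[3:] for a in L])).ravel() for n,L in D.items()])
    r=least_squares(f,p0,loss='soft_l1');
    return r.x,np.round(f(r.x).reshape(-1,2),1)
E
cat > f1.py <<'E'
from fit import *
c=lambda L,k,o:[(a,b,z,u/k+o[0]-.5+.5/k,v/k+o[1]-.5+.5/k) for a,b,z,u,v in L]
d={'top':c([(-150,-55,6,602,135),(-150,55,6,652,365),(60,55,6,205,450),(55,-40,160,92,190),(-30,-40,160,295,150),(-30,40,160,325,325),(55,40,160,128,368),(12.5,0,217,175,232)],8,(220,140)),
'side':c([(60,-55,6,318,490),(60,55,6,533,490),(-30,-40,160,338,158),(-30,40,160,495,160),(55,-40,160,330,305),(55,40,160,490,308),(12.5,0,217,404,163)],6,(220,220))}
p,r=fit(d,[600,100,1.7]);print(p,r.tolist())
s={'top':c([(-62,0,38,609,353),(-130,0,38,640,502)],8,(320,170)),'side':c([(-62,0,33.5,340,328),(-130,0,33.5,447,327)],6,(300,120))}
q,r=fit(s,[600,-200,0.2]);print(q,r.tolist())
print('grip',w(q,[(-85,0,33.5)]),'spout',w(p,[(-102,0,66)]),'pl',w(p,[(12.5,0,217)]))
print('proj bowl',proj('top',w(q,[(0,0,36)]))*8-np.array([320,170])*8,proj('side',w(q,[(0,0,36)]))*6-np.array([300,120])*6)
E
python3 f1.py
```

```text
[631.02155083 160.63307203   1.74710298] [[0.7, -0.2], [0.2, 0.2], [-0.7, 0.9], [-0.7, -0.8], [-0.4, -1.0], [0.3, 1.0], [-1.1, 0.9], [-0.2, -0.1], [-0.4, -0.1], [0.4, -0.4], [-0.9, 0.1], [0.6, -0.4], [-1.4, 0.1], [0.8, -0.6], [0.1, -1.1]]
[ 552.69160212 -316.38575303  157.24552313] [[-0.2, -0.3], [0.0, 0.3], [-0.3, -0.2], [0.3, -0.1]]
grip [[ 468.8585071 -330.4218557   33.5      ]] spout [[648.91180836  60.21425564  66.        ]] pl [[628.82911731 172.93929953 217.        ]]
proj bowl [[573.31386937 209.3273548 ]] [[234.53282434 321.35622683]]
```

Run:
```python
import plant; print([n for n in dir(plant) if n[0]!='_'])
for n in dir(plant):
    if 'tip' in n.lower(): print(n,getattr(plant,n))
from plant import *
import numpy as np,cv2
from scipy.spatial.transform import Rotation as R
o=get_obs();m=camera_model('wrist')
Rc=R.from_rotvec(m['rvec']);C=-Rc.inv().apply(m['tvec'])
T=R.from_euler('xyz',o['tcp_rot'])
print(C,T.inv().apply(C-o['tool_pos']),(Rc*T).as_matrix().round(3))
```

```text
['Unreachable', 'camera_model', 'capture', 'close_job', 'get_obs', 'tcp_to_tips']
tcp_to_tips 14.0
[ 254.75109965 -465.54788149  385.43031424] [-1.36480890e-01 -7.92376852e+01 -1.66702158e+02] [[ 1.    -0.001  0.001]
 [ 0.001  0.955 -0.295]
 [-0.001  0.295  0.955]]
```

{"op": "drive_tool", "data": {"deltas": [{"hand": -1, "wz": 0.7}, {"hand": -1, "wz": 0.7, "ty": -0.3}, {"hand": -1, "wz": 0.72, "ty": -0.6}, {"hand": -1, "tx": -0.28, "ty": -0.76}, {"hand": -1, "tx": -0.28, "ty": -0.76}, {"hand": -1, "tx": -0.28, "ty": -0.76}, {"hand": -1, "tx": -0.28, "ty": -0.76}, {"hand": -1, "tx": -0.28, "ty": -0.76}, {"hand": -1, "tx": -0.28, "ty": -0.76}, {"hand": -1, "tx": -0.28, "ty": -0.76}, {"hand": -1, "tx": -0.28, "ty": -0.76}, {"hand": -1, "tx": -0.28, "ty": -0.56}, {"hand": -1, "tx": -0.28}, {"hand": -1}, {"hand": -1}]}}

```text
invalid input
```

```bash
cat > look.py <<'E'
import sys,cv2,json,numpy as np
from plant import *
n=sys.argv[1];o=get_obs();m=camera_model('wrist')
json.dump({k:(v.tolist() if hasattr(v,'tolist') else v) for k,v in m.items()},open(f'pics/{n}.json','w'))
cv2.imwrite(f'pics/{n}.png',capture('wrist')[:,:,::-1])
print(o['time'],o['tool_pos'].round(1),o['tcp_rot'].round(4),o['contact_force'].round(2),round(o['grip_width'],1))
E
python3 look.py w1
```

```text
0.15 [ 180.3 -492.7  218.7] [-3.1415e+00  1.1000e-03 -1.2200e+00] [-0.32 -0.01  0.63] 91.9
```

View pics/w1.png

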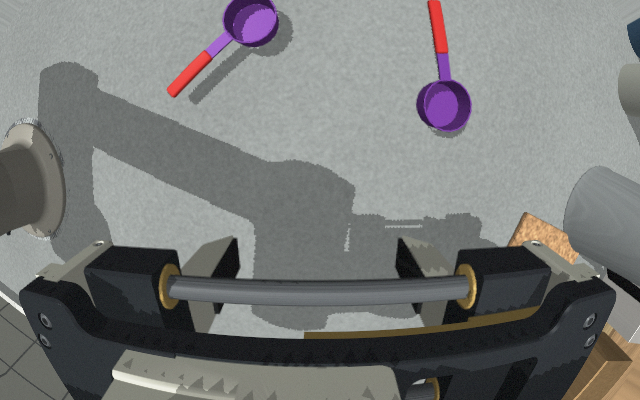

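{"op": "drive_tool", "data": {"deltas": [{"hand": -1, "tx": 0, "ty": 0, "tz": 0, "wx": 0, "wy": 0, "wz": 0.7}, {"hand": -1, "tx": 0, "ty": -0.3, "tz": 0, "wx": 0, "wy": 0, "wz": 0.7}, {"hand": -1, "tx": 0, "ty": -0.6, "tz": 0, "wx": 0, "wy": 0, "wz": 0.72}, {"hand": -1, "tx": -0.28, "ty": -0.76, "tz": 0, "wx": 0, "wy": 0, "wz": 0}, {"hand": -1, "tx": -0.28, "ty": -0.76, "tz": 0, "wx": 0, "wy": 0, "wz": 0}, {"hand": -1, "tx": -0.28, "ty": -0.76, "tz": 0, "wx": 0, "wy": 0, "wz": 0}, {"hand": -1, "tx": -0.28, "ty": -0.76, "tz": 0, "wx": 0, "wy": 0, "wz": 0}, {"hand": -1, "tx": -0.28, "ty": -0.76, "tz": 0, "wx": 0, "wy": 0, "wz": 0}, {"hand": -1, "tx": -0.28, "ty": -0.76, "tz": 0, "wx": 0, "wy": 0, "wz": 0}, {"hand": -1, "tx": -0.28, "ty": -0.76, "tz": 0, "wx": 0, "wy": 0, "wz": 0}, {"hand": -1, "tx": -0.28, "ty": -0.76, "tz": 0, "wx": 0, "wy": 0, "wz": 0}, {"hand": -1, "tx": -0.28, "ty": -0.6, "tz": 0, "wx": 0, "wy": 0, "wz": 0}, {"hand": -1, "tx": -0.28, "ty": 0, "tz": 0, "wx": 0, "wy": 0, "wz": 0}, {"hand": -1, "tx": 0, "ty": 0, "tz": 0, "wx": 0, "wy": 0, "wz": 0}, {"hand": -1, "tx": 0, "ty": 0, "tz": 0, "wx": 0, "wy": 0, "wz": 0}]}}

```text
time: 1.45
tool_pos: [459.9, -329.4, 219.1]
tcp_rot: [3.141, 0.0, -1.404]
contact_force: [-0.2, -0.1, -0.7]
grip_width: 91.5
```

```bash
python3 look.py w2
```

```text
1.45 [ 459.9 -329.4  219.1] [ 3.1408e+00  1.0000e-04 -1.4041e+00] [-0.2  -0.15 -0.72] 91.5
```

View pics/w2.png

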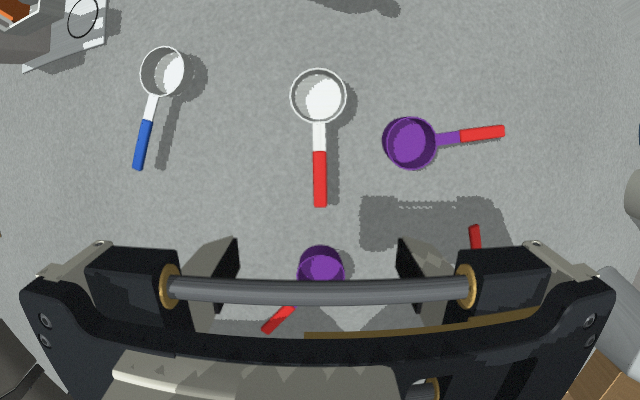

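```bash
cat > fe.py <<'E'
import json,numpy as np
from scipy.spatial.transform import Rotation as R
def bp(n,u,v,z):
    m=json.load(open(f'pics/{n}.json'));Rc=R.from_rotvec(m['rvec']);C=-Rc.inv().apply(m['tvec'])
    d=np.array([(u-m['cx'])/m['fx'],(v-m['cy'])/m['fy']]);r=np.hypot(*d);
    ray=np.array([*(d/r*np.sin(r)),np.cos(r)]) if r>0 else np.array([0,0,1.])
    w=Rc.inv().apply(ray);return (C+w*(z-C[2])/w[2]).round(1)
def fp(n,P):
    m=json.load(open(f'pics/{n}.json'));Rc=R.from_rotvec(m['rvec'])
    c=Rc.apply(P)+np.array(m['tvec']);c=np.atleast_2d(c);h=np.hypot(c[:,0],c[:,1]);t=np.arctan2(h,c[:,2])
    return np.c_[m['cx']+m['fx']*t*c[:,0]/h,m['cy']+m['fy']*t*c[:,1]/h]
E
python3 - <<'E'
import cv2
from fe import *
print('sleeve in',bp('w2',319,151,38),'end',bp('w2',320,207,38),'rim',bp('w2',319,95.5,36),'purple rim',bp('w2',321,265,36))
print('ring',bp('w2',83,17,6))
im=cv2.imread('pics/w2.png');cv2.imwrite('pics/w2c.png',cv2.resize(im[60:290,260:450],None,fx=3.2,fy=2.6*1,interpolation=2))
cv2.imwrite('pics/w2c.png',cv2.resize(im[55:215,270:370],None,fx=3.6,fy=3.6,interpolation=2))
E
```

```text
sleeve in [ 490.4 -326.1   38. ] end [ 425.  -338.5   38. ] rim [ 552.2 -315.6   36. ] purple rim [ 347.3 -353.2   36. ]
ring [648.6  59.7   6. ]
```

View pics/w2c.png

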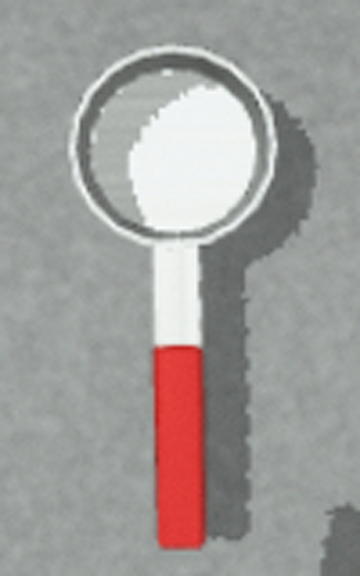

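{"op": "drive_tool", "data": {"deltas": [{"hand": -1, "tx": 0.07, "ty": -0.04, "tz": 0.4, "wx": 0, "wy": 0, "wz": 0}, {"hand": -1, "tx": 0, "ty": 0, "tz": 0.7, "wx": 0, "wy": 0, "wz": 0}, {"hand": -1, "tx": 0, "ty": 0, "tz": 0.8, "wx": 0, "wy": 0, "wz": 0}, {"hand": -1, "tx": 0, "ty": 0, "tz": 0.8, "wx": 0, "wy": 0, "wz": 0}, {"hand": -1, "tx": 0, "ty": 0, "tz": 0.8, "wx": 0, "wy": 0, "wz": 0}, {"hand": -0.6, "tx": 0, "ty": 0, "tz": 0.6, "wx": 0, "wy": 0, "wz": 0}, {"hand": -0.5, "tx": 0, "ty": 0, "tz": 0.4, "wx": 0, "wy": 0, "wz": 0}, {"hand": -0.3, "tx": 0, "ty": 0, "tz": 0.27, "wx": 0, "wy": 0, "wz": 0}, {"hand": -0.3, "tx": 0, "ty": 0, "tz": 0, "wx": 0, "wy": 0, "wz": 0}, {"hand": -0.3, "tx": 0, "ty": 0, "tz": 0, "wx": 0, "wy": 0, "wz": 0}]}}

```text
time: 2.33
tool_pos: [462.1, -333.0, 28.7]
tcp_rot: [-3.142, -0.0, -1.406]
contact_force: [0.2, -0.6, -0.6]
grip_width: 63.1
```

```bash
python3 look.py w3
```

```text
2.3333 [ 462.1 -333.    28.7] [-3.1416e+00 -3.0000e-04 -1.4062e+00] [ 0.19 -0.61 -0.56] 63.1
```

View pics/w3.png

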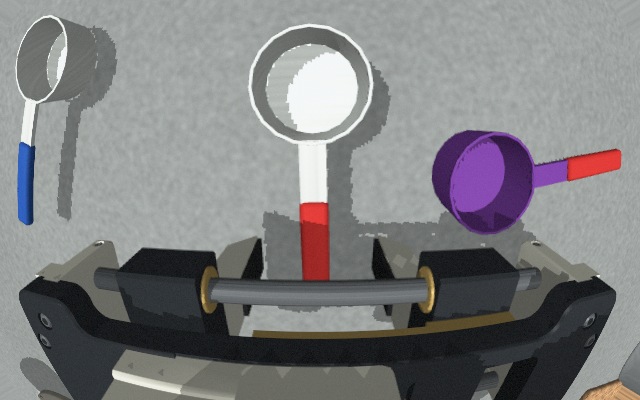

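{"op": "drive_tool", "data": {"deltas": [{"hand": 0.3, "tx": 0, "ty": 0, "tz": 0, "wx": 0, "wy": 0, "wz": 0}, {"hand": 0.5, "tx": 0, "ty": 0, "tz": 0, "wx": 0, "wy": 0, "wz": 0}, {"hand": 1, "tx": 0, "ty": 0, "tz": 0, "wx": 0, "wy": 0, "wz": 0}, {"hand": 1, "tx": 0, "ty": 0, "tz": 0, "wx": 0, "wy": 0, "wz": 0}, {"hand": 1, "tx": 0, "ty": 0, "tz": 0, "wx": 0, "wy": 0, "wz": 0}, {"hand": 1, "tx": 0, "ty": 0, "tz": 0, "wx": 0, "wy": 0, "wz": 0}, {"hand": 1, "tx": 0, "ty": 0, "tz": -0.3, "wx": 0, "wy": 0, "wz": 0}, {"hand": 1, "tx": 0, "ty": 0, "tz": -0.6, "wx": 0, "wy": 0, "wz": 0}, {"hand": 1, "tx": 0, "ty": 0, "tz": -0.6, "wx": 0, "wy": 0, "wz": 0}, {"hand": 1, "tx": 0, "ty": 0, "tz": -0.5, "wx": 0, "wy": 0, "wz": 0}, {"hand": 1, "tx": 0, "ty": 0, "tz": 0, "wx": 0, "wy": 0, "wz": 0}, {"hand": 1, "tx": 0, "ty": 0, "tz": 0, "wx": 0, "wy": 0, "wz": 0}]}}

```text
time: 3.38
tool_pos: [462.9, -332.5, 109.4]
tcp_rot: [-3.14, -0.002, -1.405]
contact_force: [-0.2, -0.0, -0.4]
grip_width: 0.5
```

```bash
python3 look.py w4
```

```text
3.3833 [ 462.9 -332.5  109.4] [-3.1401e+00 -2.1000e-03 -1.4049e+00] [-0.17 -0.04 -0.41] 0.5
```

View pics/w4.png

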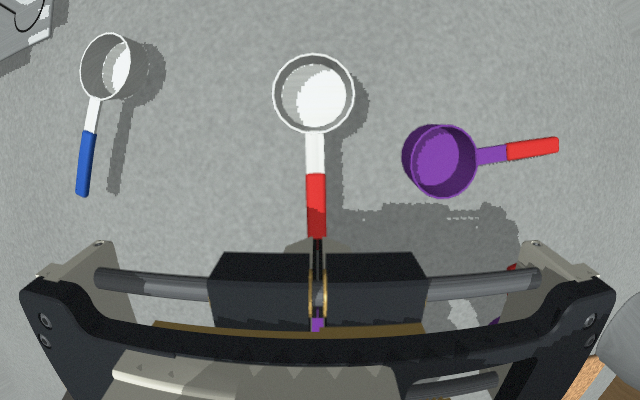

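Run:
```python
from fe import *
print('sleeve in',bp('w4',315,173,38),'end',bp('w4',317,237,38),'rim',bp('w4',314,93,36))
print('w3 sleeve in',bp('w3',314,203,38),'rim',bp('w3',311,84,36))
j=fp('w4',[[462.9,-332.5,109.4],[462.9,-332.5,95.4]]);print(j)
j=fp('w3',[[462.,-333,28.7],[462,-333,14.7]]);print(j)
```

```text
sleeve in [ 490.9 -326.1   38. ] end [ 437.4 -336.7   38. ] rim [ 552.3 -315.    36. ]
w3 sleeve in [ 490.8 -326.5   38. ] rim [ 551.9 -314.8   36. ]
[[317.2197061  245.53140657]
 [317.19200455 236.13017735]]
[[317.18588004 245.60259858]
 [317.20126289 236.16691091]]
```

{"op": "drive_tool", "data": {"deltas": [{"hand": -0.2, "tx": -0.02, "ty": 0.02, "tz": 0, "wx": 0, "wy": 0, "wz": 0}, {"hand": -0.2, "tx": 0, "ty": 0, "tz": 0, "wx": 0, "wy": 0, "wz": 0}, {"hand": -0.2, "tx": 0, "ty": 0, "tz": 0, "wx": 0, "wy": 0, "wz": 0}, {"hand": -0.2, "tx": 0, "ty": 0, "tz": 0, "wx": 0, "wy": 0, "wz": 0}, {"hand": -0.2, "tx": 0, "ty": 0, "tz": 0, "wx": 0, "wy": 0, "wz": 0}]}}

```text
time: 3.85
tool_pos: [461.4, -331.4, 108.0]
tcp_rot: [3.141, 0.001, -1.405]
contact_force: [0.5, -0.9, -0.5]
grip_width: 29.2
```

{"op": "drive_tool", "data": {"deltas": [{"hand": -0.2, "tx": 0, "ty": 0, "tz": 0, "wx": 0, "wy": 0, "wz": 0}, {"hand": -0.2, "tx": 0, "ty": 0, "tz": 0, "wx": 0, "wy": 0, "wz": 0}, {"hand": -0.2, "tx": 0, "ty": 0, "tz": 0.3, "wx": 0, "wy": 0, "wz": 0}, {"hand": -0.2, "tx": 0, "ty": 0, "tz": 0.6, "wx": 0, "wy": 0, "wz": 0}, {"hand": -0.2, "tx": 0, "ty": 0, "tz": 0.6, "wx": 0, "wy": 0, "wz": 0}, {"hand": -0.2, "tx": 0, "ty": 0, "tz": 0.4, "wx": 0, "wy": 0, "wz": 0}, {"hand": 0.2, "tx": 0, "ty": 0, "tz": 0.1, "wx": 0, "wy": 0, "wz": 0}, {"hand": 1, "tx": 0, "ty": 0, "tz": 0, "wx": 0, "wy": 0, "wz": 0}, {"hand": 1, "tx": 0, "ty": 0, "tz": 0, "wx": 0, "wy": 0, "wz": 0}, {"hand": 1, "tx": 0, "ty": 0, "tz": 0, "wx": 0, "wy": 0, "wz": 0}, {"hand": 1, "tx": 0, "ty": 0, "tz": 0, "wx": 0, "wy": 0, "wz": 0}, {"hand": 1, "tx": 0, "ty": 0, "tz": 0, "wx": 0, "wy": 0, "wz": 0}, {"hand": 1, "tx": 0, "ty": 0, "tz": 0, "wx": 0, "wy": 0, "wz": 0}, {"hand": 1, "tx": 0, "ty": 0, "tz": 0, "wx": 0, "wy": 0, "wz": 0}, {"hand": 1, "tx": 0, "ty": 0, "tz": 0, "wx": 0, "wy": 0, "wz": 0}]}}

```text
time: 5.1
tool_pos: [461.5, -331.6, 28.7]
tcp_rot: [-3.141, -0.0, -1.405]
contact_force: [-0.7, -0.3, 0.8]
grip_width: 13.8
```

{"op": "drive_tool", "data": {"deltas": [{"hand": 1, "tx": 0, "ty": 0, "tz": 0, "wx": 0, "wy": 0, "wz": 0}, {"hand": 1, "tx": 0, "ty": 0, "tz": 0, "wx": 0, "wy": 0, "wz": 0}, {"hand": 1, "tx": 0, "ty": 0, "tz": -0.2, "wx": 0, "wy": 0, "wz": 0}, {"hand": 1, "tx": 0, "ty": 0, "tz": -0.4, "wx": 0, "wy": 0, "wz": 0}, {"hand": 1, "tx": 0, "ty": 0, "tz": -0.5, "wx": 0, "wy": 0, "wz": 0}, {"hand": 1, "tx": 0, "ty": 0, "tz": -0.5, "wx": 0, "wy": 0, "wz": 0}, {"hand": 1, "tx": 0, "ty": 0, "tz": -0.4, "wx": 0, "wy": 0, "wz": 0}, {"hand": 1, "tx": 0, "ty": 0, "tz": 0, "wx": 0, "wy": 0, "wz": 0}]}}

```text
time: 5.77
tool_pos: [463.1, -332.8, 112.2]
tcp_rot: [-3.138, -0.005, -1.405]
contact_force: [0.8, -0.7, -0.3]
grip_width: 13.6
```

```bash
python3 look.py w5
```

```text
5.7667 [ 463.1 -332.8  112.2] [-3.1375 -0.0053 -1.405 ] [ 0.84 -0.65 -0.31] 13.6
```

View pics/w5.png

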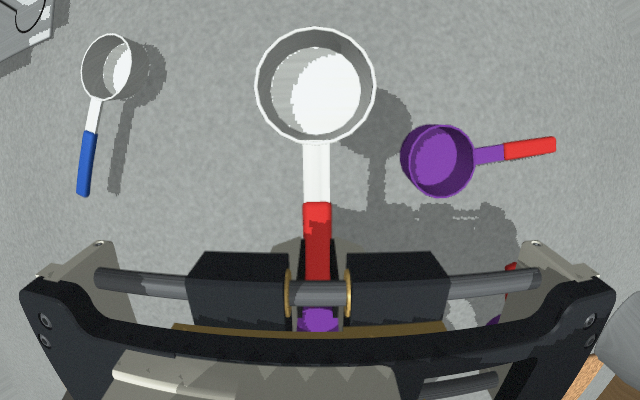

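```bash
cat > tr.py <<'E'
import numpy as np
from fe import *
def tool(yaw,d): # world delta -> tool tx,ty units
    return np.round(np.array([np.cos(yaw)*d[0]+np.sin(yaw)*d[1], np.sin(yaw)*d[0]-np.cos(yaw)*d[1]])/40,3)
E
python3 - <<'E'
from tr import *
b=bp('w5',315.5,84.5,120);print(b,b[:2]-[463.1,-332.8],'yaw scoop',np.arctan2(b[1]+332.8,b[0]-463.1))
u=np.array([.9845,.175]);t=np.array([648.8,60]);s=t-130*u
print(s,tool(-1.405,s-b[:2]),tool(-1.405,t-s))
E
```

```text
[ 553.  -316.7  120. ] [89.9 16.1] yaw scoop 0.1772092987275704
[520.815  37.25 ] [-8.86  -0.667] [-0.033 -3.25 ]
```

{"op": "drive_tool", "data": {"deltas": [{"hand": 1, "tx": -0.2, "ty": -0.05, "tz": 0, "wx": 0, "wy": 0, "wz": 0}, {"hand": 1, "tx": -0.4, "ty": -0.05, "tz": 0, "wx": 0, "wy": 0, "wz": 0}, {"hand": 1, "tx": -0.6, "ty": -0.05, "tz": 0, "wx": 0, "wy": 0, "wz": 0}, {"hand": 1, "tx": -0.7, "ty": -0.05, "tz": 0, "wx": 0, "wy": 0, "wz": 0}, {"hand": 1, "tx": -0.7, "ty": -0.05, "tz": 0, "wx": 0, "wy": 0, "wz": 0}, {"hand": 1, "tx": -0.7, "ty": -0.05, "tz": 0, "wx": 0, "wy": 0, "wz": 0}, {"hand": 1, "tx": -0.7, "ty": -0.05, "tz": 0, "wx": 0, "wy": 0, "wz": 0}, {"hand": 1, "tx": -0.7, "ty": -0.05, "tz": 0, "wx": 0, "wy": 0, "wz": 0}, {"hand": 1, "tx": -0.7, "ty": -0.05, "tz": 0, "wx": 0, "wy": 0, "wz": 0}, {"hand": 1, "tx": -0.7, "ty": -0.05, "tz": 0, "wx": 0, "wy": 0, "wz": 0}, {"hand": 1, "tx": -0.7, "ty": -0.05, "tz": 0, "wx": 0, "wy": 0, "wz": 0}, {"hand": 1, "tx": -0.7, "ty": -0.05, "tz": 0, "wx": 0, "wy": 0, "wz": 0}, {"hand": 1, "tx": -0.6, "ty": -0.05, "tz": 0, "wx": 0, "wy": 0, "wz": 0}, {"hand": 1, "tx": -0.5, "ty": -0.02, "tz": 0, "wx": 0, "wy": 0, "wz": 0}, {"hand": 1, "tx": -0.26, "ty": 0, "tz": 0, "wx": 0, "wy": 0, "wz": 0}, {"hand": 1, "tx": 0, "ty": 0, "tz": 0, "wx": 0, "wy": 0, "wz": 0}, {"hand": 1, "tx": 0, "ty": 0, "tz": 0, "wx": 0, "wy": 0, "wz": 0}]}}

```text
time: 7.23
tool_pos: [429.0, 22.6, 107.9]
tcp_rot: [3.14, -0.0, -1.404]
contact_force: [-0.6, -0.3, -0.6]
grip_width: 13.9
```

```bash
python3 look.py w6
```

```text
7.2333 [429.   22.6 107.9] [ 3.1404 -0.     -1.4036] [-0.62 -0.32 -0.55] 13.9
```

View pics/w6.png

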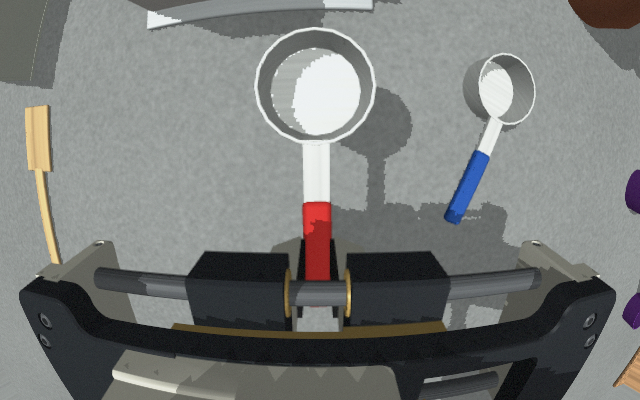

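{"op": "drive_tool", "data": {"deltas": [{"hand": 1, "tx": 0, "ty": 0, "tz": 0.3, "wx": 0, "wy": 0, "wz": 0}, {"hand": 1, "tx": 0, "ty": 0, "tz": 0.5, "wx": 0, "wy": 0, "wz": 0}, {"hand": 1, "tx": 0, "ty": 0, "tz": 0.5, "wx": 0, "wy": 0, "wz": 0}, {"hand": 1, "tx": 0, "ty": 0, "tz": 0.3, "wx": 0, "wy": 0, "wz": 0}, {"hand": 1, "tx": 0, "ty": 0, "tz": 0, "wx": 0, "wy": 0, "wz": 0}, {"hand": 1, "tx": 0, "ty": 0, "tz": 0, "wx": 0, "wy": 0, "wz": 0}]}}

```text
time: 7.78
tool_pos: [429.3, 21.6, 44.0]
tcp_rot: [3.14, 0.0, -1.407]
contact_force: [0.1, -0.1, -1.2]
grip_width: 13.6
```

```bash
python3 look.py w7
python3 - <<'E'
from plant import *
import cv2
for n in('side','top'): cv2.imwrite(f'pics/{n}7.png',capture(n)[:,:,::-1])
a=cv2.imread('pics/side7.png')[150:310,200:440];cv2.imwrite('pics/s7c.png',cv2.resize(a,None,fx=3.3,fy=3.3,interpolation=2))
E
```

```text
7.7833 [429.3  21.6  44. ] [ 3.1401e+00  2.0000e-04 -1.4066e+00] [ 0.08 -0.12 -1.22] 13.6
```

View pics/w7.png

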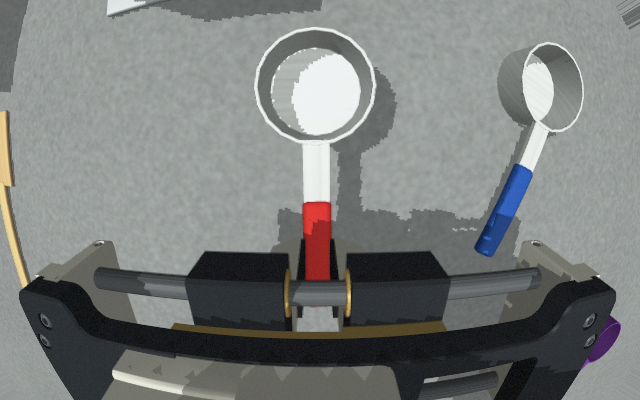

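View pics/s7c.png

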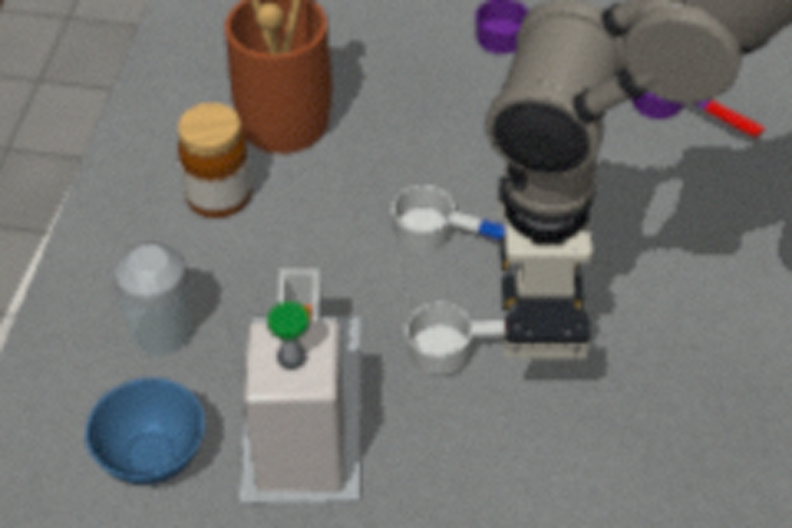

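Run:
```python
from tr import *
b=bp('w7',315.5,85,51.5);print(b,b[:2]-[429.3,21.6],np.arctan2(b[1]-21.6,b[0]-429.3))
print(tool(-1.405,np.array([648.8,60])-b[:2]))
```

```text
[519.   37.4  51.5] [89.7 15.8] 0.1743541935492653
[-0.022 -3.294]
```

Insert under the chute.

{"op": "drive_tool", "data": {"deltas": [{"hand": 1, "tx": 0, "ty": -0.2, "tz": 0, "wx": 0, "wy": 0, "wz": 0}, {"hand": 1, "tx": -0.02, "ty": -0.35, "tz": 0, "wx": 0, "wy": 0, "wz": 0}, {"hand": 1, "tx": 0, "ty": -0.4, "tz": 0, "wx": 0, "wy": 0, "wz": 0}, {"hand": 1, "tx": 0, "ty": -0.4, "tz": 0, "wx": 0, "wy": 0, "wz": 0}, {"hand": 1, "tx": 0, "ty": -0.4, "tz": 0, "wx": 0, "wy": 0, "wz": 0}, {"hand": 1, "tx": 0, "ty": -0.4, "tz": 0, "wx": 0, "wy": 0, "wz": 0}, {"hand": 1, "tx": 0, "ty": -0.4, "tz": 0, "wx": 0, "wy": 0, "wz": 0}, {"hand": 1, "tx": 0, "ty": -0.4, "tz": 0, "wx": 0, "wy": 0, "wz": 0}, {"hand": 1, "tx": 0, "ty": -0.25, "tz": 0, "wx": 0, "wy": 0, "wz": 0}, {"hand": 1, "tx": 0, "ty": -0.09, "tz": 0, "wx": 0, "wy": 0, "wz": 0}, {"hand": 1, "tx": 0, "ty": 0, "tz": 0, "wx": 0, "wy": 0, "wz": 0}, {"hand": 1, "tx": 0, "ty": 0, "tz": 0, "wx": 0, "wy": 0, "wz": 0}]}}

```text
time: 8.93
tool_pos: [558.8, 45.1, 44.5]
tcp_rot: [3.141, -0.0, -1.405]
contact_force: [-0.2, -0.3, -0.9]
grip_width: 13.8
```

```bash
python3 look.py w8
```

```text
8.9333 [558.8  45.1  44.5] [ 3.1412e+00 -1.0000e-04 -1.4048e+00] [-0.23 -0.32 -0.89] 13.8
```

View pics/w8.png

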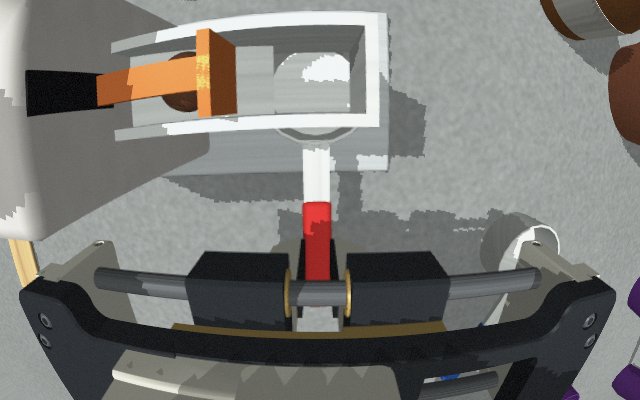

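Run:
```python
from tr import *
a=bp('w8',387,13,115);b=bp('w8',379,126,115);print(a,b,np.linalg.norm(a-b))
m=(a+b)[:2]/2;u=(b-a)[:2];u/=np.linalg.norm(u)  # u=disp +y
x=np.array([u[1],-u[0]]);print(m,'dispyaw',np.arctan2(x[1],x[0]),'spout',m+19*x)
print('bowl',bp('w8',315.5,85,52))
```

```text
[671.6  42.  115. ] [635.   38.3 115. ] 36.78654645383284
[653.3   40.15] dispyaw 1.6715469372084704 spout [651.38897527  59.05365003]
bowl [648.5  61.1  52. ]
```

{"op": "drive_tool", "data": {"deltas": [{"hand": 1, "tx": 0.02, "ty": -0.02, "tz": 0.1, "wx": 0, "wy": 0, "wz": 0}, {"hand": 1, "tx": 0, "ty": 0, "tz": 0.08, "wx": 0, "wy": 0, "wz": 0}, {"hand": 1, "tx": 0, "ty": 0, "tz": 0.04, "wx": 0, "wy": 0, "wz": 0}, {"hand": 1, "tx": 0, "ty": 0, "tz": 0.02, "wx": 0, "wy": 0, "wz": 0}, {"hand": 1, "tx": 0, "ty": 0, "tz": 0, "wx": 0, "wy": 0, "wz": 0}, {"hand": 1, "tx": 0, "ty": 0, "tz": 0, "wx": 0, "wy": 0, "wz": 0}]}}

```text
time: 9.48
tool_pos: [559.8, 44.3, 34.8]
tcp_rot: [3.141, -0.0, -1.405]
contact_force: [-0.7, -0.1, 0.5]
grip_width: 14.0
```

Now release, opening to about 40 mm (fingers clear of the column).

{"op": "drive_tool", "data": {"deltas": [{"hand": 0.5, "tx": 0, "ty": 0, "tz": 0, "wx": 0, "wy": 0, "wz": 0}, {"hand": 0.1, "tx": 0, "ty": 0, "tz": 0, "wx": 0, "wy": 0, "wz": 0}, {"hand": 0.1, "tx": 0, "ty": 0, "tz": 0, "wx": 0, "wy": 0, "wz": 0}, {"hand": 0.1, "tx": 0, "ty": 0, "tz": 0, "wx": 0, "wy": 0, "wz": 0}, {"hand": 0.1, "tx": 0, "ty": 0, "tz": 0, "wx": 0, "wy": 0, "wz": 0}, {"hand": 0.1, "tx": 0, "ty": 0, "tz": 0, "wx": 0, "wy": 0, "wz": 0}, {"hand": 0.1, "tx": 0, "ty": 0, "tz": 0, "wx": 0, "wy": 0, "wz": 0}, {"hand": 0.1, "tx": 0, "ty": 0, "tz": 0, "wx": 0, "wy": 0, "wz": 0}]}}

```text
time: 10.15
tool_pos: [560.0, 44.4, 34.8]
tcp_rot: [-3.142, -0.0, -1.405]
contact_force: [0.4, -0.1, 0.5]
grip_width: 41.2
```

```bash
python3 look.py w9
```

```text
10.15 [560.   44.4  34.8] [-3.1416e+00 -1.0000e-04 -1.4050e+00] [ 0.39 -0.12  0.52] 41.2
```

View pics/w9.png

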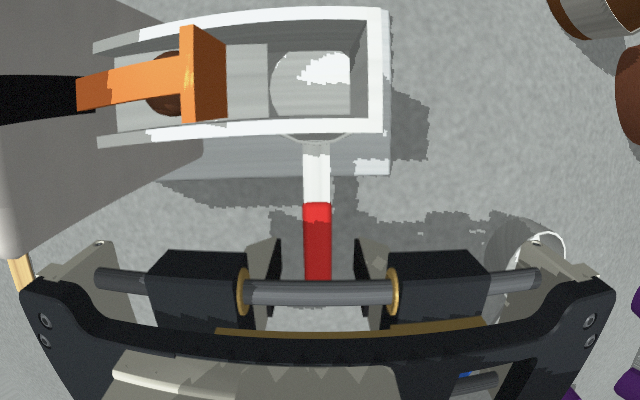

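{"op": "drive_tool", "data": {"deltas": [{"hand": 0.1, "tx": 0, "ty": 0, "tz": -0.2, "wx": 0, "wy": 0, "wz": 0}, {"hand": 0.1, "tx": 0, "ty": 0, "tz": -0.5, "wx": 0, "wy": 0, "wz": 0}, {"hand": 0.1, "tx": 0, "ty": 0.1, "tz": -0.8, "wx": 0, "wy": 0, "wz": 0}, {"hand": 0.1, "tx": 0, "ty": 0.4, "tz": -0.8, "wx": 0, "wy": 0, "wz": 0}, {"hand": 0.1, "tx": 0, "ty": 0.4, "tz": -0.8, "wx": 0, "wy": 0, "wz": 0}, {"hand": 0.1, "tx": 0, "ty": 0.4, "tz": -0.8, "wx": 0, "wy": 0, "wz": 0}, {"hand": 1, "tx": 0, "ty": 0.4, "tz": -0.8, "wx": 0, "wy": 0, "wz": 0}, {"hand": 1, "tx": 0, "ty": 0.4, "tz": -0.8, "wx": 0, "wy": 0, "wz": 0}, {"hand": 1, "tx": 0, "ty": 0.2, "tz": -0.5, "wx": 0, "wy": 0, "wz": 0}, {"hand": 1, "tx": 0, "ty": 0, "tz": -0.3, "wx": 0, "wy": 0, "wz": 0}, {"hand": 1, "tx": 0, "ty": 0, "tz": 0, "wx": 0, "wy": 0, "wz": 0}, {"hand": 1, "tx": 0, "ty": 0, "tz": 0, "wx": 0, "wy": 0, "wz": 0}]}}

```text
time: 11.2
tool_pos: [469.3, 29.2, 287.4]
tcp_rot: [-3.14, -0.001, -1.405]
contact_force: [0.1, -0.2, 0.0]
grip_width: 5.9
```

```bash
python3 look.py w10
python3 - <<'E'
from plant import *
import cv2
for n in('side','top'): cv2.imwrite(f'pics/{n}10.png',capture(n)[:,:,::-1])
a=cv2.imread('pics/side10.png')[200:310,200:360];cv2.imwrite('pics/s10c.png',cv2.resize(a,None,fx=5,fy=5,interpolation=2))
a=cv2.imread('pics/top10.png')[130:220,220:350];cv2.imwrite('pics/t10c.png',cv2.resize(a,None,fx=6,fy=6,interpolation=2))
E
```

```text
11.2 [469.3  29.2 287.4] [-3.1399e+00 -6.0000e-04 -1.4050e+00] [ 0.13 -0.22  0.03] 5.9
```

View pics/w10.png

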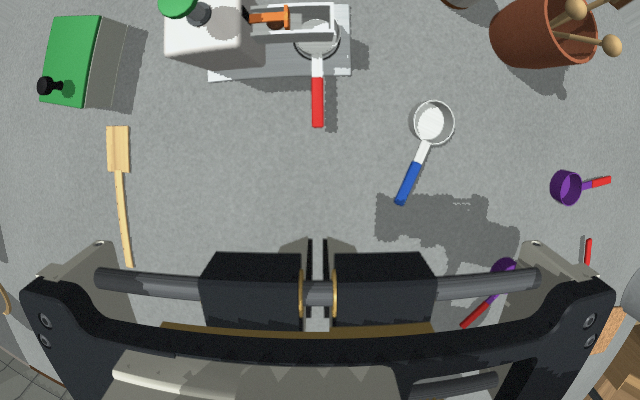

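View pics/s10c.png

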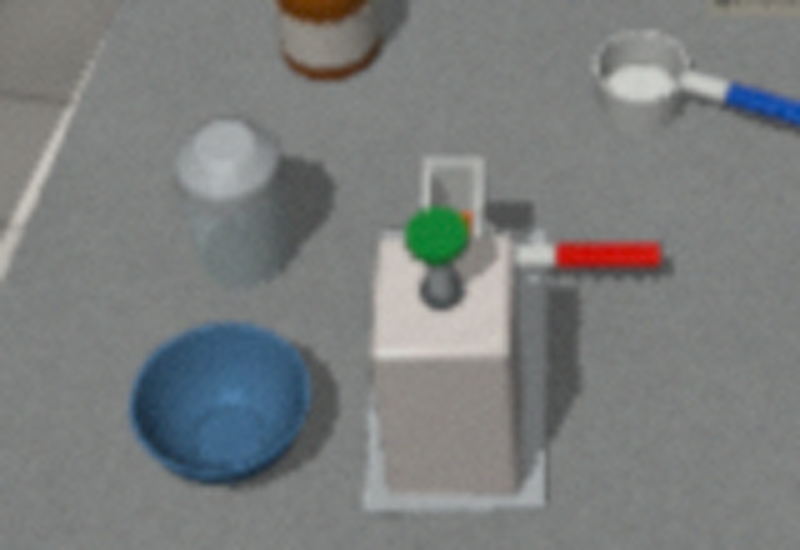

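View pics/t10c.png

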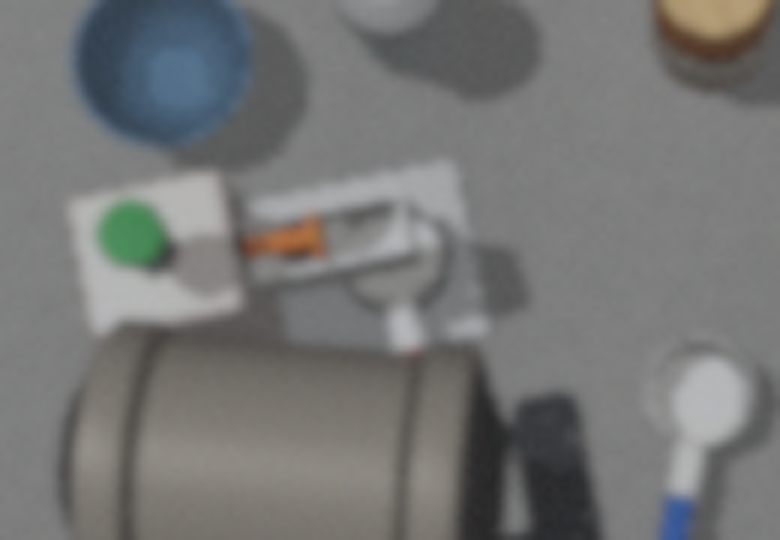

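Run:
```python
from tr import *
a=bp('w10',317,79.5,44);b=bp('w10',318,127,44);print(a,b)
u=(a-b)[:2];L=np.linalg.norm(u);u/=L;print(L,a[:2]+62*u,b[:2]+130*u)
p=np.array([628.8,172.9]);print(tool(-1.405,p-[469.3,29.2]))
```

```text
[585.4  49.1  44. ] [523.4  37.3  44. ]
63.1129146847141 [646.30671013  60.69192225] [651.10761801  61.60564343]
[-2.885 -4.526]
```

{"op": "drive_tool", "data": {"deltas": [{"hand": 1, "tx": -0.15, "ty": -0.22, "tz": 0, "wx": 0, "wy": 0, "wz": 0}, {"hand": 1, "tx": -0.29, "ty": -0.45, "tz": 0, "wx": 0, "wy": 0, "wz": 0}, {"hand": 1, "tx": -0.29, "ty": -0.45, "tz": 0, "wx": 0, "wy": 0, "wz": 0}, {"hand": 1, "tx": -0.29, "ty": -0.45, "tz": 0, "wx": 0, "wy": 0, "wz": 0}, {"hand": 1, "tx": -0.29, "ty": -0.45, "tz": 0, "wx": 0, "wy": 0, "wz": 0}, {"hand": 1, "tx": -0.29, "ty": -0.45, "tz": 0, "wx": 0, "wy": 0, "wz": 0}, {"hand": 1, "tx": -0.29, "ty": -0.45, "tz": 0, "wx": 0, "wy": 0, "wz": 0}, {"hand": 1, "tx": -0.29, "ty": -0.45, "tz": 0, "wx": 0, "wy": 0, "wz": 0}, {"hand": 1, "tx": -0.29, "ty": -0.45, "tz": 0, "wx": 0, "wy": 0, "wz": 0}, {"hand": 1, "tx": -0.29, "ty": -0.45, "tz": 0, "wx": 0, "wy": 0, "wz": 0}, {"hand": 1, "tx": -0.13, "ty": -0.26, "tz": 0, "wx": 0, "wy": 0, "wz": 0}, {"hand": 1, "tx": 0, "ty": 0, "tz": 0, "wx": 0, "wy": 0, "wz": 0}, {"hand": 1, "tx": 0, "ty": 0, "tz": 0, "wx": 0, "wy": 0, "wz": 0}]}}

```text
time: 12.43
tool_pos: [628.9, 173.8, 284.9]
tcp_rot: [3.139, -0.0, -1.404]
contact_force: [0.2, -0.4, -0.5]
grip_width: 0.6
```

```bash
python3 look.py w11
```

```text
12.4333 [628.9 173.8 284.9] [ 3.1389e+00 -1.0000e-04 -1.4041e+00] [ 0.24 -0.44 -0.49] 0.6
```

View pics/w11.png

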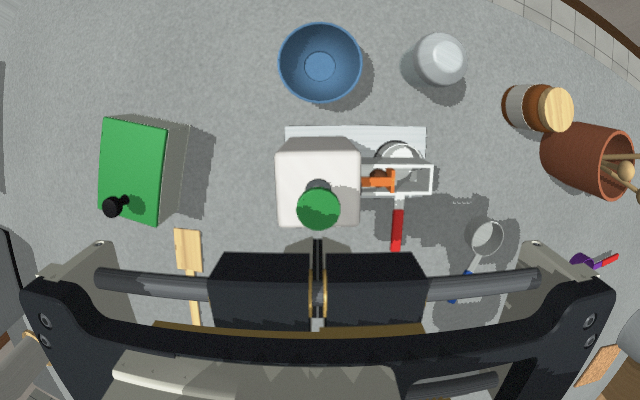

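Run:
```python
from tr import *
print(bp('w11',318.5,209,217), bp('w11',318.5,190,217),bp('w11',318.5,229,217))
```

```text
[629.  172.8 217. ] [644.5 175.5 217. ] [611.9 169.9 217. ]
```

{"op": "drive_tool", "data": {"deltas": [{"hand": 1, "tx": 0.02, "ty": 0, "tz": 0.2, "wx": 0, "wy": 0, "wz": 0}, {"hand": 1, "tx": 0, "ty": 0, "tz": 0.3, "wx": 0, "wy": 0, "wz": 0}, {"hand": 1, "tx": 0, "ty": 0, "tz": 0.3, "wx": 0, "wy": 0, "wz": 0}, {"hand": 1, "tx": 0, "ty": 0, "tz": 0.25, "wx": 0, "wy": 0, "wz": 0}, {"hand": 1, "tx": 0, "ty": 0, "tz": 0.15, "wx": 0, "wy": 0, "wz": 0}, {"hand": 1, "tx": 0, "ty": 0, "tz": 0.05, "wx": 0, "wy": 0, "wz": 0}, {"hand": 1, "tx": 0, "ty": 0, "tz": 0, "wx": 0, "wy": 0, "wz": 0}, {"hand": 1, "tx": 0, "ty": 0, "tz": 0, "wx": 0, "wy": 0, "wz": 0}]}}

```text
time: 13.15
tool_pos: [629.2, 172.2, 237.3]
tcp_rot: [-3.141, -0.0, -1.405]
contact_force: [0.2, 0.3, 0.2]
grip_width: 0.3
```

{"op": "drive_tool", "data": {"deltas": [{"hand": 1, "tx": 0, "ty": 0, "tz": 0.05, "wx": 0, "wy": 0, "wz": 0}, {"hand": 1, "tx": 0, "ty": 0, "tz": 0.05, "wx": 0, "wy": 0, "wz": 0}, {"hand": 1, "tx": 0, "ty": 0, "tz": 0.05, "wx": 0, "wy": 0, "wz": 0}, {"hand": 1, "tx": 0, "ty": 0, "tz": 0.05, "wx": 0, "wy": 0, "wz": 0}, {"hand": 1, "tx": 0, "ty": 0, "tz": 0, "wx": 0, "wy": 0, "wz": 0}]}}

```text
time: 13.57
tool_pos: [628.8, 172.3, 228.2]
tcp_rot: [3.141, -0.0, -1.405]
contact_force: [0.2, 1.0, -0.3]
grip_width: 0.1
```

{"op": "drive_tool", "data": {"deltas": [{"hand": 1, "tx": 0, "ty": 0, "tz": 0.05, "wx": 0, "wy": 0, "wz": 0}, {"hand": 1, "tx": 0, "ty": 0, "tz": 0, "wx": 0, "wy": 0, "wz": 0}]}}

```text
time: 13.73
tool_pos: [628.9, 172.3, 226.4]
tcp_rot: [3.141, -0.0, -1.405]
contact_force: [-1.1, -0.4, -1.2]
grip_width: 0.7
```

```bash
python3 look.py w12;python3 - <<'E'
from plant import *
import cv2
cv2.imwrite('pics/side12.png',capture('side')[:,:,::-1])
a=cv2.imread('pics/side12.png')[190:310,220:380];cv2.imwrite('pics/s12c.png',cv2.resize(a,None,fx=5,fy=5,interpolation=2))
E
```

```text
13.7333 [628.9 172.3 226.4] [ 3.1411e+00 -1.0000e-04 -1.4050e+00] [-1.07 -0.42 -1.2 ] 0.7
```

View pics/s12c.png

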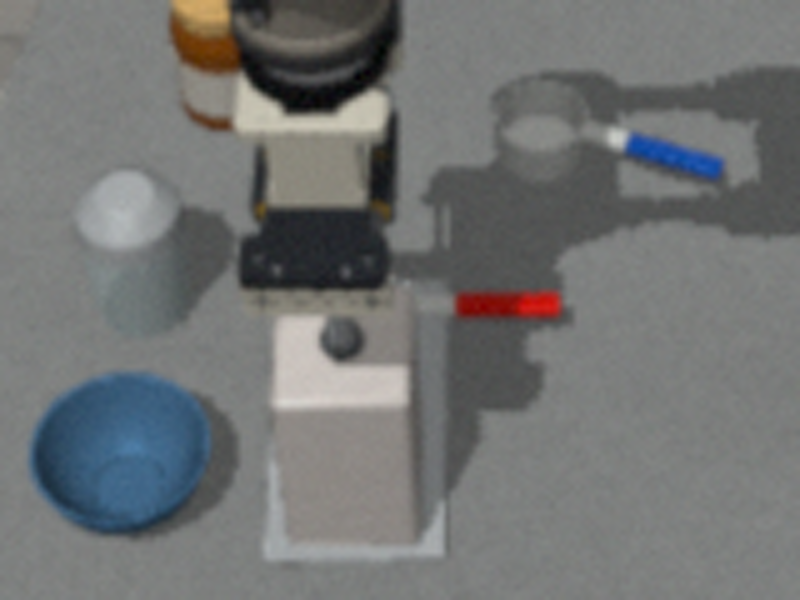

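View pics/w12.png

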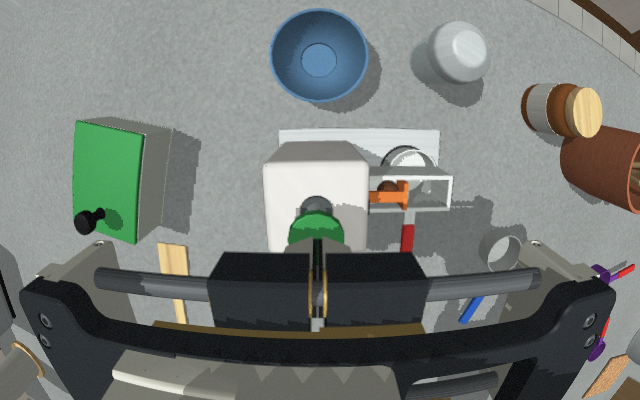

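{"op": "drive_tool", "data": {"deltas": [{"hand": 1, "tx": 0, "ty": 0, "tz": 0.05, "wx": 0, "wy": 0, "wz": 0}, {"hand": 1, "tx": 0, "ty": 0, "tz": 0, "wx": 0, "wy": 0, "wz": 0}]}}

```text
time: 14.0
tool_pos: [629.0, 172.3, 224.5]
tcp_rot: [3.141, -0.0, -1.405]
contact_force: [0.5, 0.7, 0.2]
grip_width: 0.6
```

{"op": "drive_tool", "data": {"deltas": [{"hand": 1, "tx": 0, "ty": 0, "tz": 0.05, "wx": 0, "wy": 0, "wz": 0}, {"hand": 1, "tx": 0, "ty": 0, "tz": 0, "wx": 0, "wy": 0, "wz": 0}]}}

```text
time: 14.17
tool_pos: [628.9, 172.3, 222.4]
tcp_rot: [3.141, -0.0, -1.405]
contact_force: [-0.1, -0.1, -0.2]
grip_width: 0.4
```

```bash
python3 look.py w13;python3 - <<'E'
from fe import *
import cv2
for z in(217,213,209,205): print(z,fp('w13',np.array([[629+17.7,173+3.1,z],[629-3.1,172.8+17.7,z],[629+3.1,172.8-17.7,z]])).round(1).tolist(), fp('w12',np.array([[629+17.7,173+3.1,z]])).round(1))
a=cv2.imread('pics/w13.png')[180:300,250:390];cv2.imwrite('pics/w13c.png',cv2.resize(a,None,fx=5,fy=5,interpolation=2))
a=cv2.imread('pics/w12.png')[180:300,250:390];cv2.imwrite('pics/w12c.png',cv2.resize(a,None,fx=5,fy=5,interpolation=2))
E
```

```text
14.1667 [628.9 172.3 222.4] [ 3.1411e+00 -1.0000e-04 -1.4050e+00] [-0.1  -0.06 -0.19] 0.4
217 [[315.8, 213.7], [287.0, 241.5], [345.8, 241.2]] [[315.9 211.5]]
213 [[315.9, 211.5], [287.6, 238.9], [345.3, 238.6]] [[315.9 209.4]]
209 [[315.9, 209.4], [288.2, 236.3], [344.7, 236.0]] [[316.  207.4]]
205 [[315.9, 207.3], [288.7, 233.8], [344.2, 233.5]] [[316.  205.4]]
```

View pics/w13c.png

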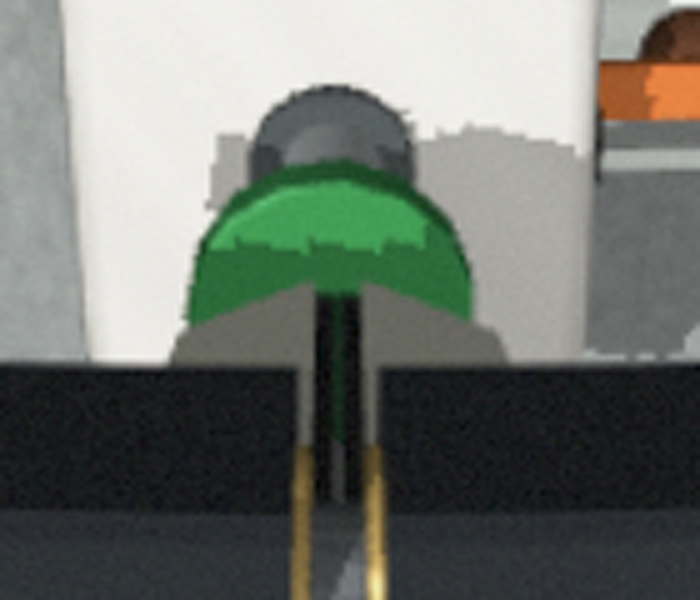

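View pics/w12c.png

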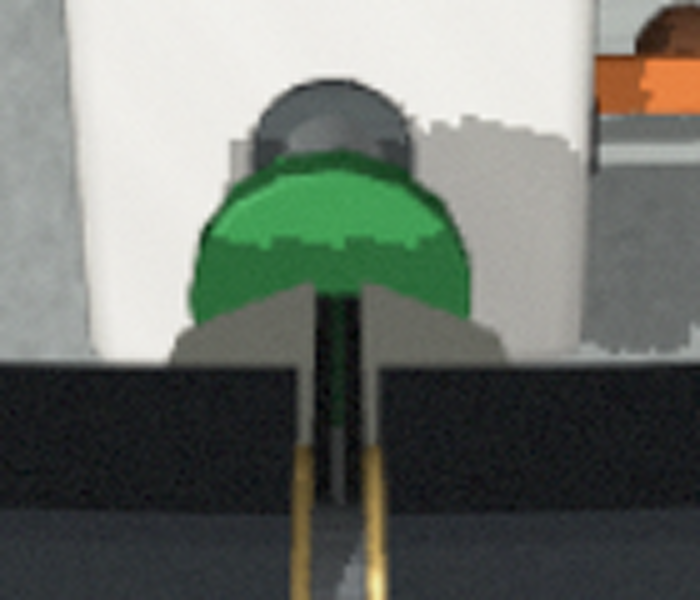

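Run:
```python
from fe import *
yaw=-1.405;ty=np.array([np.sin(yaw),-np.cos(yaw)])
for y in(-9.5,-5,0,9.5):
  for t in(-5,0,5,10,14): 
    P=np.array([628.9,172.3,222.4])+np.array([*(ty*y),-t]);print(y,t,fp('w13',P).round(1))
import json
m=json.load(open('pics/w13.json'));Rc=R.from_rotvec(m['rvec']);C=-Rc.inv().apply(m['tvec']);print(C-[628.9,172.3,222.4])
```

```text
-9.5 -5 [[317.2 234.3]]
-9.5 0 [[317.2 230.9]]
-9.5 5 [[317.2 227.6]]
-9.5 10 [[317.2 224.6]]
-9.5 14 [[317.2 222.2]]
-5 -5 [[317.2 241.5]]
-5 0 [[317.2 237.9]]
-5 5 [[317.2 234.5]]
-5 10 [[317.2 231.3]]
-5 14 [[317.2 228.9]]
0 -5 [[317.2 249.3]]
0 0 [[317.2 245.6]]
0 5 [[317.2 242.1]]
0 10 [[317.2 238.7]]
0 14 [[317.2 236.1]]
9.5 -5 [[317.2 263.6]]
9.5 0 [[317.2 259.6]]
9.5 5 [[317.2 255.9]]
9.5 10 [[317.2 252.3]]
9.5 14 [[317.2 249.5]]
[ 78.219687    13.03537937 166.62205978]
```

{"op": "drive_tool", "data": {"deltas": [{"hand": 1, "tx": 0, "ty": 0, "tz": 0.05, "wx": 0, "wy": 0, "wz": 0}, {"hand": 1, "tx": 0, "ty": 0, "tz": 0, "wx": 0, "wy": 0, "wz": 0}]}}

```text
time: 14.38
tool_pos: [628.9, 172.3, 220.4]
tcp_rot: [3.141, -0.0, -1.405]
contact_force: [-0.5, -0.6, -0.2]
grip_width: 0.4
```

{"op": "drive_tool", "data": {"deltas": [{"hand": 1, "tx": 0, "ty": 0, "tz": 0.05, "wx": 0, "wy": 0, "wz": 0}, {"hand": 1, "tx": 0, "ty": 0, "tz": 0, "wx": 0, "wy": 0, "wz": 0}]}}

```text
time: 14.55
tool_pos: [628.9, 172.3, 218.4]
tcp_rot: [3.141, -0.0, -1.405]
contact_force: [0.6, 0.5, -0.7]
grip_width: 0.5
```

```bash
python3 look.py w14;python3 - <<'E'
import cv2
a=cv2.imread('pics/w14.png')[180:300,250:390];cv2.imwrite('pics/w14c.png',cv2.resize(a,None,fx=5,fy=5,interpolation=2))
E
```

```text
14.55 [628.9 172.3 218.4] [ 3.141e+00 -1.000e-04 -1.405e+00] [ 0.63  0.49 -0.68] 0.5
```

View pics/w14c.png

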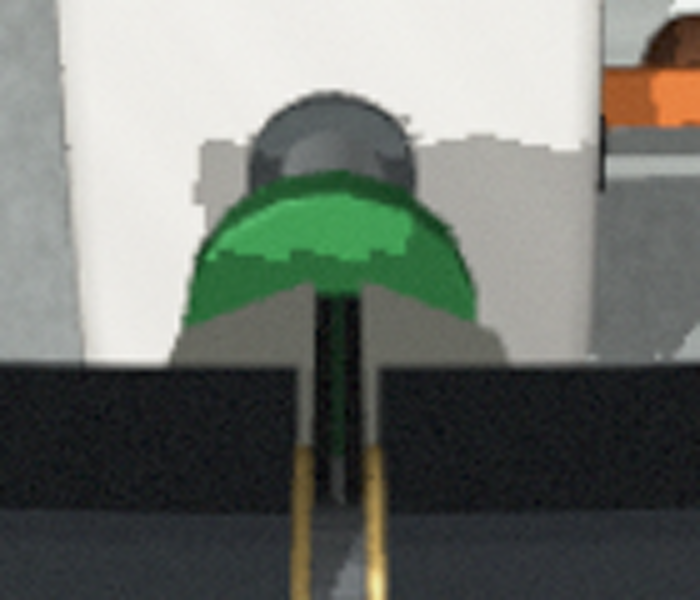

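{"op": "drive_tool", "data": {"deltas": [{"hand": 1, "tx": 0, "ty": 0, "tz": 0.05, "wx": 0, "wy": 0, "wz": 0}, {"hand": 1, "tx": 0, "ty": 0, "tz": 0, "wx": 0, "wy": 0, "wz": 0}]}}

```text
time: 14.77
tool_pos: [628.9, 172.3, 216.4]
tcp_rot: [3.141, -0.0, -1.405]
contact_force: [0.2, 0.1, 0.4]
grip_width: 0.6
```

{"op": "drive_tool", "data": {"deltas": [{"hand": 1, "tx": 0, "ty": 0, "tz": 0.05, "wx": 0, "wy": 0, "wz": 0}, {"hand": 1, "tx": 0, "ty": 0, "tz": 0, "wx": 0, "wy": 0, "wz": 0}]}}

```text
time: 14.93
tool_pos: [628.9, 172.3, 214.4]
tcp_rot: [3.141, -0.0, -1.405]
contact_force: [-0.0, 0.1, 0.1]
grip_width: 0.5
```

```bash
python3 look.py w15;python3 - <<'E'
import cv2
a=cv2.imread('pics/w15.png')[180:300,250:390];cv2.imwrite('pics/w15c.png',cv2.resize(a,None,fx=5,fy=5,interpolation=2))
E
```

```text
14.9333 [628.9 172.3 214.4] [ 3.1411e+00 -1.0000e-04 -1.4050e+00] [-0.04  0.09  0.07] 0.5
```

View pics/w15c.png

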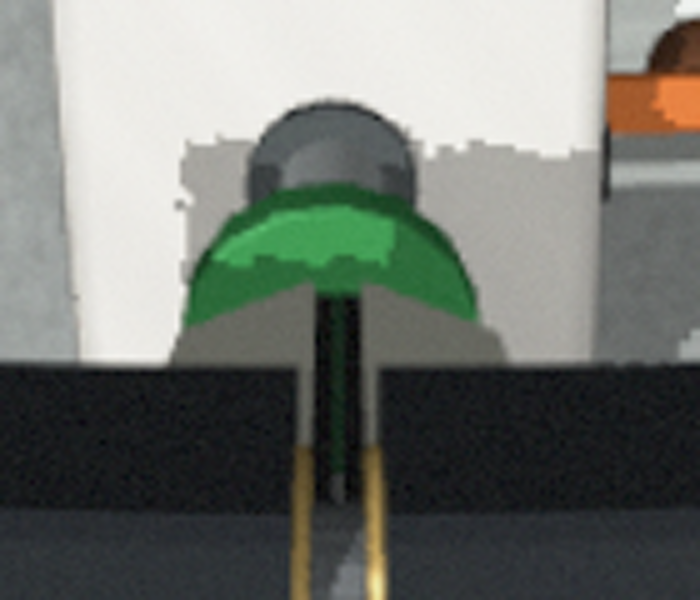

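{"op": "drive_tool", "data": {"deltas": [{"hand": 1, "tx": 0, "ty": 0, "tz": 0.05, "wx": 0, "wy": 0, "wz": 0}, {"hand": 1, "tx": 0, "ty": 0, "tz": 0, "wx": 0, "wy": 0, "wz": 0}]}}

```text
time: 15.15
tool_pos: [628.9, 172.3, 212.4]
tcp_rot: [3.141, -0.0, -1.405]
contact_force: [-0.8, 0.2, -0.8]
grip_width: 0.5
```

{"op": "drive_tool", "data": {"deltas": [{"hand": 1, "tx": 0, "ty": 0, "tz": 0.05, "wx": 0, "wy": 0, "wz": 0}, {"hand": 1, "tx": 0, "ty": 0, "tz": 0, "wx": 0, "wy": 0, "wz": 0}]}}

```text
time: 15.32
tool_pos: [628.9, 172.3, 210.4]
tcp_rot: [3.141, -0.0, -1.405]
contact_force: [-0.3, 0.5, -0.1]
grip_width: 0.4
```

```bash
python3 look.py w16;python3 - <<'E'
import cv2
from plant import *
a=cv2.imread('pics/w16.png')[180:300,250:390];cv2.imwrite('pics/w16c.png',cv2.resize(a,None,fx=5,fy=5,interpolation=2))
cv2.imwrite('pics/top16.png',capture('top')[:,:,::-1])
from fe import *
print(bp('w16',317,237,217),fp('w16',np.array([[611,170,217],[628.9,172.8,217],[646,176,217.]])))
E
```

```text
15.3167 [628.9 172.3 210.4] [ 3.141e+00 -1.000e-04 -1.405e+00] [-0.3   0.53 -0.12] 0.4
[637.3 173.8 217. ] [[315.98966083 277.23811825]
 [316.30994917 250.3577178 ]
 [315.7097912  222.17584134]]
```

View pics/w16c.png

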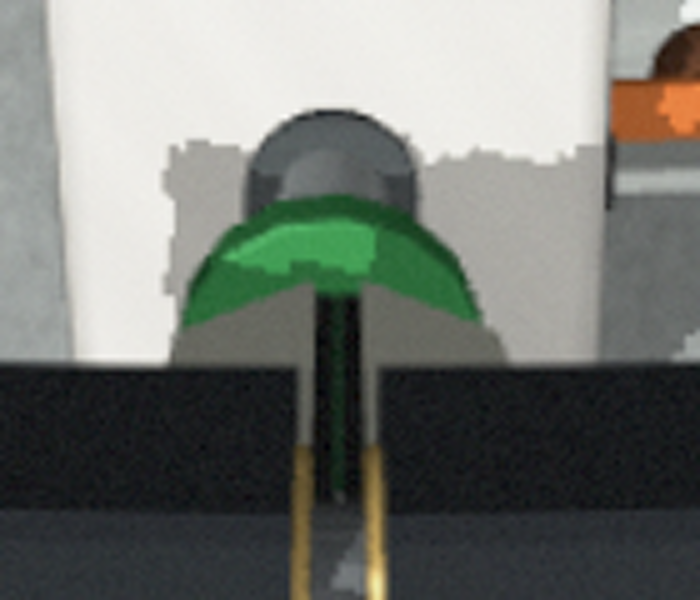

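View pics/top16.png

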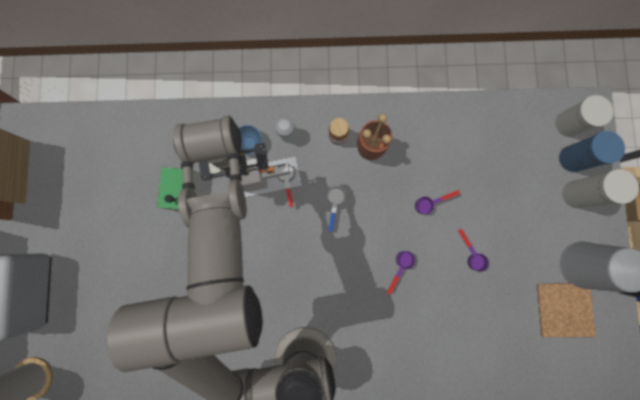

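{"op": "drive_tool", "data": {"deltas": [{"hand": 1, "tx": 0, "ty": 0, "tz": 0.05, "wx": 0, "wy": 0, "wz": 0}, {"hand": 1, "tx": 0, "ty": 0, "tz": 0, "wx": 0, "wy": 0, "wz": 0}]}}

```text
time: 15.58
tool_pos: [629.2, 172.3, 208.8]
tcp_rot: [-3.141, -0.0, -1.405]
contact_force: [1.2, 0.3, 2.5]
grip_width: 0.5
```

{"op": "drive_tool", "data": {"deltas": [{"hand": 1, "tx": 0, "ty": 0, "tz": 0.05, "wx": 0, "wy": 0, "wz": 0}, {"hand": 1, "tx": 0, "ty": 0, "tz": 0, "wx": 0, "wy": 0, "wz": 0}]}}

```text
time: 15.75
tool_pos: [629.2, 172.3, 206.7]
tcp_rot: [-3.141, -0.0, -1.405]
contact_force: [1.2, 0.8, 2.6]
grip_width: 0.3
```

{"op": "drive_tool", "data": {"deltas": [{"hand": 1, "tx": 0, "ty": 0, "tz": 0.05, "wx": 0, "wy": 0, "wz": 0}, {"hand": 1, "tx": 0, "ty": 0, "tz": 0, "wx": 0, "wy": 0, "wz": 0}]}}

```text
time: 15.92
tool_pos: [629.2, 172.3, 204.6]
tcp_rot: [-3.141, -0.0, -1.405]
contact_force: [1.9, -0.0, 1.9]
grip_width: 0.4
```

```bash
python3 look.py w17;python3 - <<'E'
import cv2
a=cv2.imread('pics/w17.png')[180:300,250:390];cv2.imwrite('pics/w17c.png',cv2.resize(a,None,fx=5,fy=5,interpolation=2))
E
```

```text
15.9167 [629.2 172.3 204.6] [-3.1411e+00 -1.0000e-04 -1.4050e+00] [ 1.91 -0.03  1.95] 0.4
```

View pics/w17c.png

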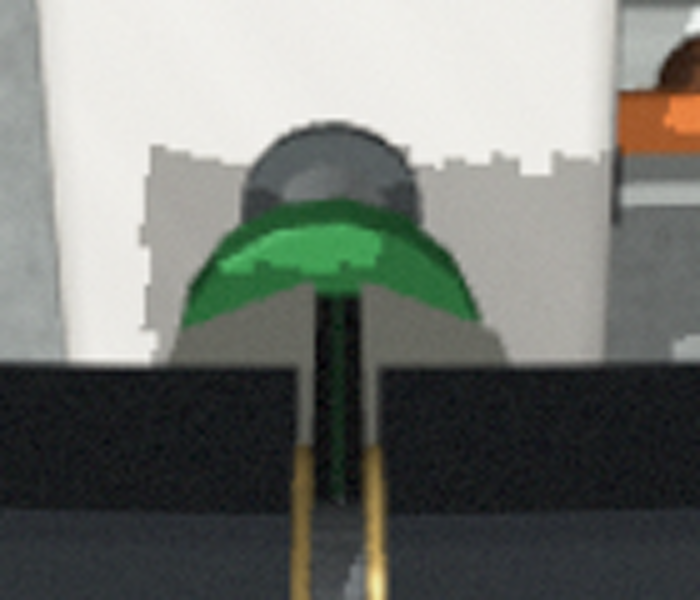

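{"op": "drive_tool", "data": {"deltas": [{"hand": 1, "tx": 0, "ty": 0, "tz": 0.05, "wx": 0, "wy": 0, "wz": 0}, {"hand": 1, "tx": 0, "ty": 0, "tz": 0, "wx": 0, "wy": 0, "wz": 0}]}}

```text
time: 16.13
tool_pos: [629.2, 172.3, 202.6]
tcp_rot: [-3.141, -0.0, -1.405]
contact_force: [1.1, -0.1, 1.7]
grip_width: 0.8
```

{"op": "drive_tool", "data": {"deltas": [{"hand": 1, "tx": 0, "ty": 0, "tz": 0.05, "wx": 0, "wy": 0, "wz": 0}, {"hand": 1, "tx": 0, "ty": 0, "tz": 0, "wx": 0, "wy": 0, "wz": 0}]}}

```text
time: 16.3
tool_pos: [629.2, 172.3, 200.5]
tcp_rot: [-3.141, -0.0, -1.405]
contact_force: [1.2, 0.7, 2.8]
grip_width: 0.6
```

{"op": "drive_tool", "data": {"deltas": [{"hand": 1, "tx": 0, "ty": 0, "tz": 0.05, "wx": 0, "wy": 0, "wz": 0}, {"hand": 1, "tx": 0, "ty": 0, "tz": 0, "wx": 0, "wy": 0, "wz": 0}]}}

```text
time: 16.47
tool_pos: [629.2, 172.3, 199.2]
tcp_rot: [-3.141, -0.0, -1.405]
contact_force: [-0.0, 0.0, 3.7]
grip_width: 0.3
```

{"op": "drive_tool", "data": {"deltas": [{"hand": 1, "tx": 0, "ty": 0, "tz": 0, "wx": 0, "wy": 0, "wz": 0}, {"hand": 1, "tx": 0, "ty": 0, "tz": 0, "wx": 0, "wy": 0, "wz": 0}]}}

```text
time: 16.63
tool_pos: [629.2, 172.3, 199.1]
tcp_rot: [-3.141, -0.0, -1.405]
contact_force: [1.0, -0.1, 5.1]
grip_width: 0.3
```

{"op": "drive_tool", "data": {"deltas": [{"hand": 1, "tx": 0, "ty": 0, "tz": 0.025, "wx": 0, "wy": 0, "wz": 0}, {"hand": 1, "tx": 0, "ty": 0, "tz": 0, "wx": 0, "wy": 0, "wz": 0}, {"hand": 1, "tx": 0, "ty": 0, "tz": 0, "wx": 0, "wy": 0, "wz": 0}]}}

```text
time: 16.88
tool_pos: [629.2, 172.3, 198.6]
tcp_rot: [-3.14, -0.0, -1.405]
contact_force: [-0.3, -0.1, 7.7]
grip_width: 0.5
```

{"op": "drive_tool", "data": {"deltas": [{"hand": 1, "tx": 0, "ty": 0, "tz": 0.025, "wx": 0, "wy": 0, "wz": 0}, {"hand": 1, "tx": 0, "ty": 0, "tz": 0, "wx": 0, "wy": 0, "wz": 0}, {"hand": 1, "tx": 0, "ty": 0, "tz": 0, "wx": 0, "wy": 0, "wz": 0}]}}

```text
time: 17.13
tool_pos: [629.2, 172.3, 197.9]
tcp_rot: [-3.14, -0.0, -1.405]
contact_force: [-0.6, -0.3, 8.6]
grip_width: 0.1
```

{"op": "drive_tool", "data": {"deltas": [{"hand": 1, "tx": 0, "ty": 0, "tz": 0.025, "wx": 0, "wy": 0, "wz": 0}, {"hand": 1, "tx": 0, "ty": 0, "tz": 0, "wx": 0, "wy": 0, "wz": 0}, {"hand": 1, "tx": 0, "ty": 0, "tz": 0, "wx": 0, "wy": 0, "wz": 0}]}}

```text
time: 17.38
tool_pos: [629.2, 172.3, 197.1]
tcp_rot: [-3.14, -0.0, -1.405]
contact_force: [-0.6, -0.5, 9.7]
grip_width: 0.4
```

{"op": "drive_tool", "data": {"deltas": [{"hand": 1, "tx": 0, "ty": 0, "tz": 0.025, "wx": 0, "wy": 0, "wz": 0}, {"hand": 1, "tx": 0, "ty": 0, "tz": 0.025, "wx": 0, "wy": 0, "wz": 0}, {"hand": 1, "tx": 0, "ty": 0, "tz": 0, "wx": 0, "wy": 0, "wz": 0}]}}

```text
time: 17.63
tool_pos: [629.2, 172.3, 195.4]
tcp_rot: [-3.14, -0.0, -1.405]
contact_force: [-1.0, -0.5, 10.3]
grip_width: 0.5
```

{"op": "drive_tool", "data": {"deltas": [{"hand": 1, "tx": 0, "ty": 0, "tz": 0.025, "wx": 0, "wy": 0, "wz": 0}, {"hand": 1, "tx": 0, "ty": 0, "tz": 0, "wx": 0, "wy": 0, "wz": 0}, {"hand": 1, "tx": 0, "ty": 0, "tz": 0, "wx": 0, "wy": 0, "wz": 0}]}}

```text
time: 17.88
tool_pos: [629.2, 172.4, 194.7]
tcp_rot: [-3.139, -0.0, -1.405]
contact_force: [-3.5, -0.5, 12.6]
grip_width: 0.5
```

{"op": "drive_tool", "data": {"deltas": [{"hand": 1, "tx": 0, "ty": 0, "tz": 0.0125, "wx": 0, "wy": 0, "wz": 0}, {"hand": 1, "tx": 0, "ty": 0, "tz": 0, "wx": 0, "wy": 0, "wz": 0}, {"hand": 1, "tx": 0, "ty": 0, "tz": 0, "wx": 0, "wy": 0, "wz": 0}]}}

```text
time: 18.13
tool_pos: [629.2, 172.3, 194.4]
tcp_rot: [-3.139, -0.0, -1.405]
contact_force: [-1.2, -1.6, 13.2]
grip_width: 0.0
```

{"op": "drive_tool", "data": {"deltas": [{"hand": 1, "tx": 0, "ty": 0, "tz": 0.015, "wx": 0, "wy": 0, "wz": 0}, {"hand": 1, "tx": 0, "ty": 0, "tz": 0, "wx": 0, "wy": 0, "wz": 0}, {"hand": 1, "tx": 0, "ty": 0, "tz": 0, "wx": 0, "wy": 0, "wz": 0}]}}

```text
time: 18.38
tool_pos: [629.3, 172.3, 193.9]
tcp_rot: [-3.139, -0.0, -1.405]
contact_force: [-2.5, -0.4, 13.1]
grip_width: 0.4
```

{"op": "drive_tool", "data": {"deltas": [{"hand": 1, "tx": 0, "ty": 0, "tz": 0.015, "wx": 0, "wy": 0, "wz": 0}, {"hand": 1, "tx": 0, "ty": 0, "tz": 0, "wx": 0, "wy": 0, "wz": 0}, {"hand": 1, "tx": 0, "ty": 0, "tz": 0, "wx": 0, "wy": 0, "wz": 0}]}}

```text
time: 18.63
tool_pos: [629.3, 172.3, 193.4]
tcp_rot: [-3.139, -0.0, -1.405]
contact_force: [-2.6, -1.5, 14.8]
grip_width: 0.6
```

{"op": "drive_tool", "data": {"deltas": [{"hand": 1, "tx": 0, "ty": 0, "tz": 0.0125, "wx": 0, "wy": 0, "wz": 0}, {"hand": 1, "tx": 0, "ty": 0, "tz": 0, "wx": 0, "wy": 0, "wz": 0}, {"hand": 1, "tx": 0, "ty": 0, "tz": 0, "wx": 0, "wy": 0, "wz": 0}]}}

```text
time: 18.88
tool_pos: [629.3, 172.3, 193.0]
tcp_rot: [-3.139, -0.0, -1.405]
contact_force: [-3.3, -1.4, 14.7]
grip_width: 0.5
```

```bash
python3 look.py w18
```

```text
18.8833 [629.3 172.3 193. ] [-3.1391e+00 -3.0000e-04 -1.4049e+00] [-3.33 -1.42 14.69] 0.5
```

View pics/w18.png

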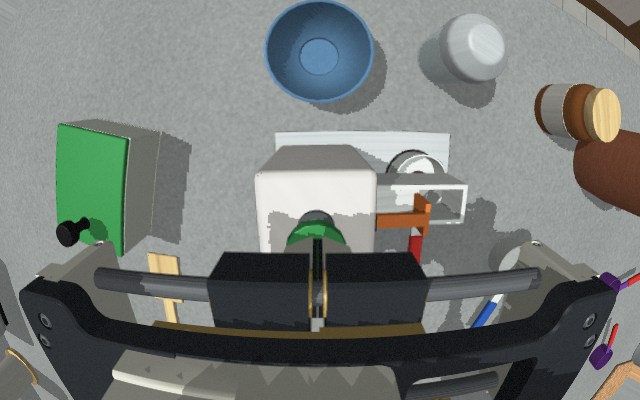

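Run:
```python
import cv2
a=cv2.imread('pics/w18.png')[140:260,360:500];cv2.imwrite('pics/w18c.png',cv2.resize(a,None,fx=5,fy=5,interpolation=2))
```

```text
(no output)
```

View pics/w18c.png

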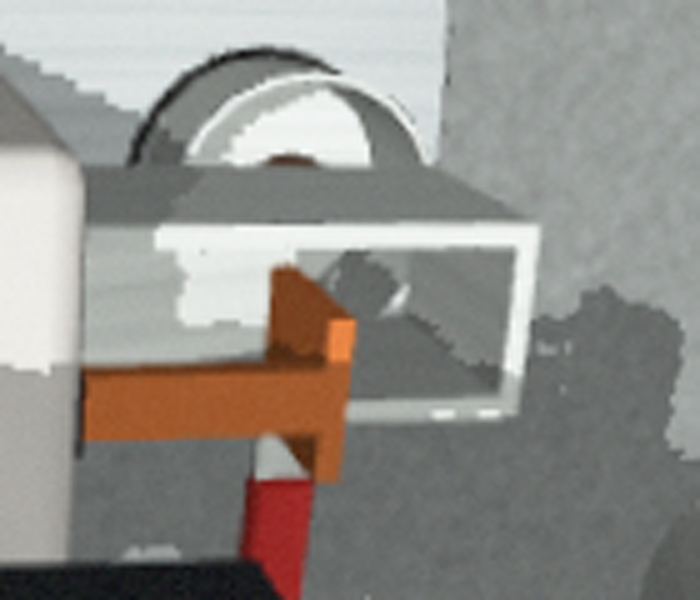

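{"op": "drive_tool", "data": {"deltas": [{"hand": 1, "tx": 0, "ty": 0, "tz": 0.0125, "wx": 0, "wy": 0, "wz": 0}, {"hand": 1, "tx": 0, "ty": 0, "tz": 0, "wx": 0, "wy": 0, "wz": 0}, {"hand": 1, "tx": 0, "ty": 0, "tz": 0, "wx": 0, "wy": 0, "wz": 0}, {"hand": 1, "tx": 0, "ty": 0, "tz": 0, "wx": 0, "wy": 0, "wz": 0}]}}

```text
time: 19.27
tool_pos: [629.3, 172.4, 192.6]
tcp_rot: [-3.139, -0.0, -1.405]
contact_force: [-3.4, -0.6, 14.5]
grip_width: 0.3
```

{"op": "drive_tool", "data": {"deltas": [{"hand": 1, "tx": 0, "ty": 0, "tz": 0.0125, "wx": 0, "wy": 0, "wz": 0}, {"hand": 1, "tx": 0, "ty": 0, "tz": 0, "wx": 0, "wy": 0, "wz": 0}, {"hand": 1, "tx": 0, "ty": 0, "tz": 0, "wx": 0, "wy": 0, "wz": 0}, {"hand": 1, "tx": 0, "ty": 0, "tz": 0, "wx": 0, "wy": 0, "wz": 0}]}}

```text
time: 19.6
tool_pos: [629.3, 172.3, 192.5]
tcp_rot: [-3.139, -0.0, -1.405]
contact_force: [-4.4, -1.0, 17.0]
grip_width: 0.1
```

{"op": "drive_tool", "data": {"deltas": [{"hand": 1, "tx": 0, "ty": 0, "tz": 0, "wx": 0, "wy": 0, "wz": 0}, {"hand": 1, "tx": 0, "ty": 0, "tz": 0, "wx": 0, "wy": 0, "wz": 0}, {"hand": 1, "tx": 0, "ty": 0, "tz": 0, "wx": 0, "wy": 0, "wz": 0}, {"hand": 1, "tx": 0, "ty": 0, "tz": 0, "wx": 0, "wy": 0, "wz": 0}, {"hand": 1, "tx": 0, "ty": 0, "tz": 0, "wx": 0, "wy": 0, "wz": 0}, {"hand": 1, "tx": 0, "ty": 0, "tz": 0, "wx": 0, "wy": 0, "wz": 0}, {"hand": 1, "tx": 0, "ty": 0, "tz": -0.05, "wx": 0, "wy": 0, "wz": 0}, {"hand": 1, "tx": 0, "ty": 0, "tz": -0.1, "wx": 0, "wy": 0, "wz": 0}, {"hand": 1, "tx": 0, "ty": 0, "tz": -0.1, "wx": 0, "wy": 0, "wz": 0}, {"hand": 1, "tx": 0, "ty": 0, "tz": -0.1, "wx": 0, "wy": 0, "wz": 0}, {"hand": 1, "tx": 0, "ty": 0, "tz": -0.1, "wx": 0, "wy": 0, "wz": 0}, {"hand": 1, "tx": 0, "ty": 0, "tz": -0.1, "wx": 0, "wy": 0, "wz": 0}, {"hand": 1, "tx": 0, "ty": 0, "tz": -0.3, "wx": 0, "wy": 0, "wz": 0}, {"hand": 1, "tx": 0, "ty": 0, "tz": -0.5, "wx": 0, "wy": 0, "wz": 0}, {"hand": 1, "tx": 0, "ty": 0.3, "tz": -0.7, "wx": 0, "wy": 0, "wz": 0}, {"hand": 1, "tx": 0, "ty": 0.6, "tz": -0.5, "wx": 0, "wy": 0, "wz": 0}, {"hand": 1, "tx": 0, "ty": 0.6, "tz": 0, "wx": 0, "wy": 0, "wz": 0}, {"hand": 1, "tx": 0, "ty": 0.4, "tz": 0, "wx": 0, "wy": 0, "wz": 0}, {"hand": 1, "tx": 0, "ty": 0, "tz": 0, "wx": 0, "wy": 0, "wz": 0}, {"hand": 1, "tx": 0, "ty": 0, "tz": 0, "wx": 0, "wy": 0, "wz": 0}]}}

```text
time: 21.27
tool_pos: [553.6, 159.7, 291.6]
tcp_rot: [3.141, -0.0, -1.405]
contact_force: [-0.2, 0.6, 0.4]
grip_width: 0.6
```

```bash
python3 look.py w19
python3 - <<'E'
from plant import *
import cv2
cv2.imwrite('pics/side19.png',capture('side')[:,:,::-1])
a=cv2.imread('pics/side19.png')[200:310,200:360];cv2.imwrite('pics/s19c.png',cv2.resize(a,None,fx=5,fy=5,interpolation=2))
a=cv2.imread('pics/w19.png')[60:220,240:440];cv2.imwrite('pics/w19c.png',cv2.resize(a,None,fx=3.7,fy=3.7,interpolation=2))
E
```

```text
21.2667 [553.6 159.7 291.6] [ 3.1408e+00 -1.0000e-04 -1.4049e+00] [-0.19  0.64  0.41] 0.6
```

View pics/w19.png

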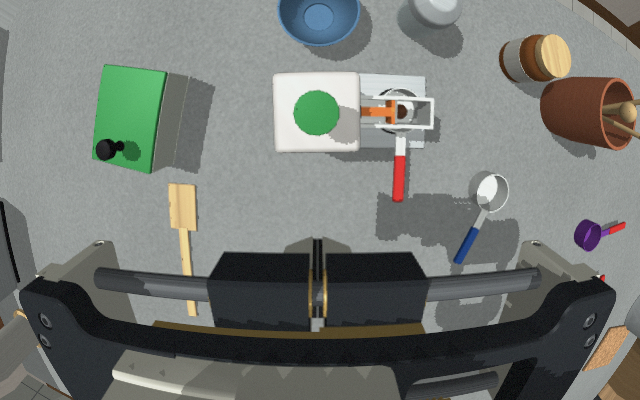

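View pics/w19c.png

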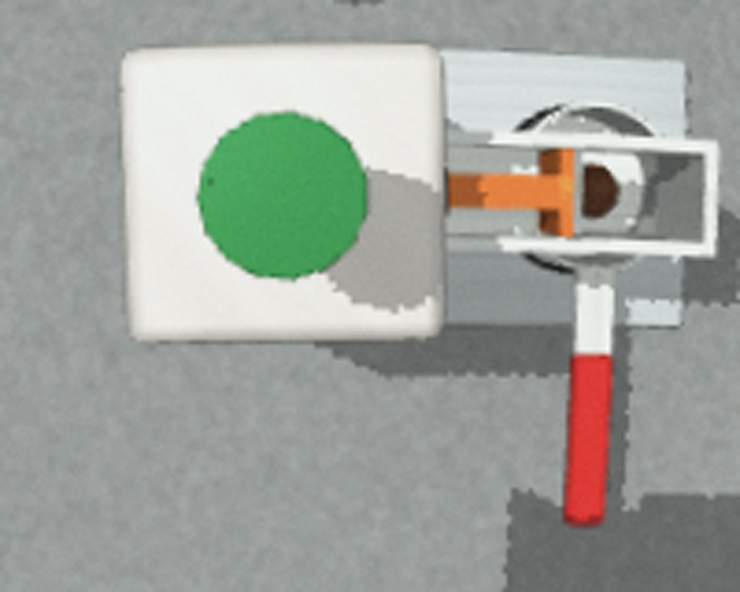

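View pics/s19c.png

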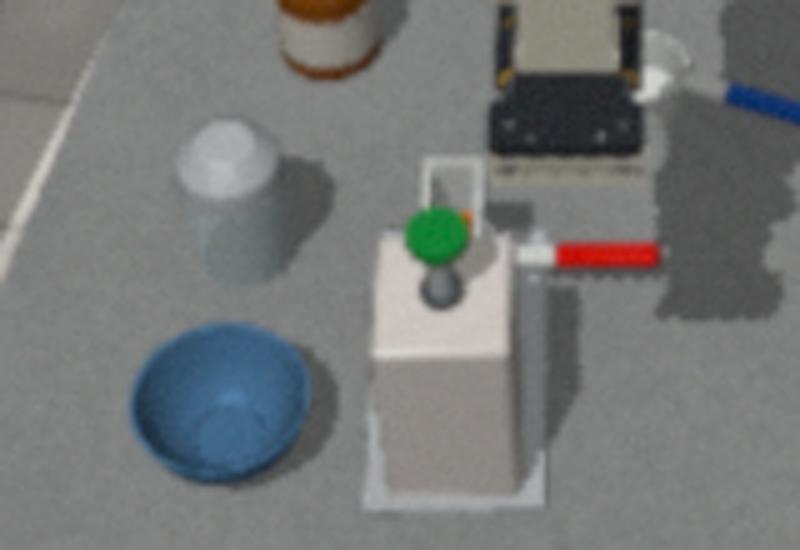

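Run:
```python
from plant import *
print(close_job(), get_obs()['time'])
```

```text
the job is handed in; nothing more can be done
the job is handed in; nothing more can be done
```

The job is done and handed in at about 21 s of the 59 s. The red scoop stands on the tray with the pearl in it, and the plunger is back up.

- **Scoop:** I took the aluminium scoop with the red sleeve, not the purple look-alikes. The first grasp closed on nothing because I lifted before the slow fingers had shut. The scoop had not moved, and the second grasp held. I slid it in under the chute and let go with the bowl about 3 mm from the point under the spout.
- **Plunger:** The first stop came after about 10 mm of soft travel. I pressed on in small steps to the hard second stop, with the highest force reading about 17 N (about 18 N with its sideways part). I held it there about half a second after the pearl had dropped.
- **Last checks:** The last wrist picture shows the pearl in the bowl. The side view shows the plunger cap where it was before pressing, and the scoop's handle where I left it. The bystanders in view looked unmoved, the hand was clear, and the force reading was about zero.
- **What disagreed:** The fingers met the plunger with the TCP about 22 mm lower than the given tip length predicts. I crept down on force and pictures instead, and did not find out why.

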